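Fit and lock the tube blocks on the dry-bath heater

TASK

Get the dry-bath heater ready: lift the plain blanking inserts out and set them aside on the table clear of the heater, and set every aluminium tube block fully down into a bay of its own, upright, its fins interlaced with the heater's fins. Push a lock rod from the heater's front through the aligned holes of each fitted block until its collar meets the block, and when every block is pinned and every insert is out, throw the heater's switch lever fully over to the far side. The specimen cup and the small vial close by stay standing where they are; a rod may be left over.

Things in the scene. Friction and masses are not known exactly. Their poses are not given: they have to be found in the camera images.
- heater: Fixed white dry-bath heater, slab 54 (x) x 198 (y) x 14 mm; origin on the mat under the middle bay; front (rod side) is local -x. Two 6 mm upright fins run along y at local x = -8.5 and 8.5 mm, round tops 45 mm above the mat, gap 11 mm. Round grey dividers (tops 32 mm) make 3 bays, 34 mm wide, at local y = -54, 0, 54 mm. Switch pod (35 mm high) at local y = -99.5 mm.
- dock_1 (a point): Bay 1 of the heater, local y = -54 mm: point on the axis of its line of 14 mm holes (along local x through both fins), half-way between them, 30 mm above the mat, 16 mm above the slab. Axes as the heater; rods are pushed along +x. A fitted block's front fin has its front face at x = -20 mm from here, its rear fin its rear face at +20 mm.
- dock_2 (a point): Bay 2 of the heater, local y = 0 mm: point on the axis of its line of 14 mm holes (along local x through both fins), half-way between them, 30 mm above the mat, 16 mm above the slab. Axes as the heater; rods are pushed along +x. A fitted block's front fin has its front face at x = -20 mm from here, its rear fin its rear face at +20 mm.
- dock_3 (a point): Bay 3 of the heater, local y = 54 mm: point on the axis of its line of 14 mm holes (along local x through both fins), half-way between them, 30 mm above the mat, 16 mm above the slab. Axes as the heater; rods are pushed along +x. A fitted block's front fin has its front face at x = -20 mm from here, its rear fin its rear face at +20 mm.
- block_1_centre (a point): Loose aluminium tube block (may be absent), 140 g, smooth feet, 44 (x) x 30 (y) x 58 mm tall, same after a half turn, starts standing on the bare white top, 2 mm below the blue mat (z = 0). Point: its centre, half-way up, z up. The body spans 3 to 29 mm above it; below are three 6 mm fins at x = -17, 0, 17 mm, 30 mm wide, 14 mm holes along x 13 mm below this point. Home in a bay this point is 13 mm above the dock point.
- block_2_centre (a point): Loose aluminium tube block (may be absent), 140 g, smooth feet, 44 (x) x 30 (y) x 58 mm tall, same after a half turn, starts standing on the bare white top, 2 mm below the blue mat (z = 0). Point: its centre, half-way up, z up. The body spans 3 to 29 mm above it; below are three 6 mm fins at x = -17, 0, 17 mm, 30 mm wide, 14 mm holes along x 13 mm below this point. Home in a bay this point is 13 mm above the dock point.
- block_3_centre (a point): Loose aluminium tube block (may be absent), 140 g, smooth feet, 44 (x) x 30 (y) x 58 mm tall, same after a half turn, starts standing on the bare white top, 2 mm below the blue mat (z = 0). Point: its centre, half-way up, z up. The body spans 3 to 29 mm above it; below are three 6 mm fins at x = -17, 0, 17 mm, 30 mm wide, 14 mm holes along x 13 mm below this point. Home in a bay this point is 13 mm above the dock point.
- rod_1_grip (a point): Loose lock rod, 60 g, lying on the table. Point: centre of its black grip, 30 (x) x 18 (y) x 24 (z) mm, 12 mm up at the start. Ahead (+x) a steel collar 20 mm across, front face at x = 19 mm, then a round-nosed shaft 10 mm thick, nose at x = 69 mm. Home in a bay the collar touches the block's front fin: this point is 39 mm before the dock point, the nose 30 mm past it.
- rod_2_grip (a point): Loose lock rod, 60 g, lying on the table. Point: centre of its black grip, 30 (x) x 18 (y) x 24 (z) mm, 12 mm up at the start. Ahead (+x) a steel collar 20 mm across, front face at x = 19 mm, then a round-nosed shaft 10 mm thick, nose at x = 69 mm. Home in a bay the collar touches the block's front fin: this point is 39 mm before the dock point, the nose 30 mm past it.
- rod_3_grip (a point): Loose lock rod, 60 g, lying on the table. Point: centre of its black grip, 30 (x) x 18 (y) x 24 (z) mm, 12 mm up at the start. Ahead (+x) a steel collar 20 mm across, front face at x = 19 mm, then a round-nosed shaft 10 mm thick, nose at x = 69 mm. Home in a bay the collar touches the block's front fin: this point is 39 mm before the dock point, the nose 30 mm past it.
- rod_1_tip (a point): Nose of rod 1's shaft, on its axis, 69 mm ahead of the grip's centre; axes as the rod.
- rod_2_tip (a point): Nose of rod 2's shaft, on its axis, 69 mm ahead of the grip's centre; axes as the rod.
- rod_3_tip (a point): Nose of rod 3's shaft, on its axis, 69 mm ahead of the grip's centre; axes as the rod.
- blank_1_centre (a point): Blanking insert (may be absent), grey plastic, 50 g, 40 (x) x 30 (y) x 58 mm tall; if present it starts fully down in bay 1, lying loosely there. Point: its centre, half-way up, z up, 43 mm above the mat at the start. Grip tab 14 (x) x 26 (y) mm, from 7 to 29 mm above this point; below a cap and three 6 mm fins without holes, at x = -17, 0, 17 mm, that reach to 29 mm below it.
- blank_2_centre (a point): Blanking insert (may be absent), grey plastic, 50 g, 40 (x) x 30 (y) x 58 mm tall; if present it starts fully down in bay 2, lying loosely there. Point: its centre, half-way up, z up, 43 mm above the mat at the start. Grip tab 14 (x) x 26 (y) mm, from 7 to 29 mm above this point; below a cap and three 6 mm fins without holes, at x = -17, 0, 17 mm, that reach to 29 mm below it.
- blank_3_centre (a point): Blanking insert (may be absent), grey plastic, 50 g, 40 (x) x 30 (y) x 58 mm tall; if present it starts fully down in bay 3, lying loosely there. Point: its centre, half-way up, z up, 43 mm above the mat at the start. Grip tab 14 (x) x 26 (y) mm, from 7 to 29 mm above this point; below a cap and three 6 mm fins without holes, at x = -17, 0, 17 mm, that reach to 29 mm below it.
- switch (a joint): Heater switch lever, hinged about the heater's y axis, 34 mm above the mat; 0 = leaning towards the front (off), grows as it is pushed to the rear (+x), 0.9 rad = fully over (on). Turns stiffly with about 1.5 N at the knob and stays where left.
- switch_knob (a point): Centre of the lever's black ball (18 mm across, 48 mm from the hinge), about 77 mm above the mat; at 0 it is 21 mm before the hinge, fully over 21 mm behind it (local x).
- cup_near: Specimen cup with a yellow lid, 58 mm across, 64 mm tall, stands beyond the heater's left end; bystander, loose. Origin under its centre.
- vial_near: Small bottle with a red cap, 30 mm across, 58 mm tall, stands to the right behind the heater; bystander, loose. Origin under its centre.
Not all that is in view belongs to the job. Leave any green or yellow look-alike of the part that bears blank_2_centre alone.

How it is judged:
By the outcome, as a careful person would: the job done as asked, in the order asked, and still so for the second after the job is handed in, with the robot touching nothing.
Of block_1, block_2, block_3 only 2 to 3 are there at a start; the rules pass over those that are not, and their reading is None.
Of blank_1, blank_2, blank_3 only 1 to 2 are there at a start; the rules pass over those that are not, and their reading is None.
At some moment in a run one of blank_1, blank_2, blank_3 may be knocked a few centimetres aside while the robot is not near it.
Once in a run the grip may slacken for a moment while it holds something.
It also fails if it takes over 210 s, if anything falls off the work surface, if the arm or the gripper's body presses on something with over 40 N, if the wrist force passes 120 N, or if a joint passes its speed limit or range.

ROBOT

A 7-joint arm with a two-finger parallel gripper is mounted at the origin on a cart in front of the work surface, level with it; the furniture and walls round the work are solid. World frame = base frame: x ahead of the robot, y to its left, z up, the work surface at z = 0. Lengths are in mm, angles in rad, forces in N, time in s.
With the tool pointing down it reaches from about 400 to 900 mm from the base axis. Payload 5.5 kg.
Tool frame: the origin (TCP) lies midway between the tips of the shut fingers; the grasp point (between the pads) lies 19 mm behind it (ctrl.tcp_to_grasp is the distance from the TCP to the grasp point, in mm); z points along the fingers, y is the line along which they close (so a half turn about z gives the same grasp; the last joint's range is limited). The gripper opens to 92 mm and grips with 3 to 60 N. Pads are 19 mm wide; open, the fingers measure 130 mm over their backs; the gripper's body (75 mm by 190 mm) begins 47 mm behind the grasp point.
Start: joints at [-0.865, 0.501, -0.427, 1.55, 0.221, 1.138, -0.21], TCP at [278.47, 587.328, 226.729] pointing down, gripper open.
Joint ranges: [-2.88, 2.88], [-0.31, 2.03], [-1.54, 1.56], [0.2, 2.42], [-1.41, 4.55], [0.19, 2.02], [-2.57, 2.57]. Speed limits (rad/s): [2.57, 2.57, 3.14, 3.14, 3.14, 3.14, 3.14].

INTERFACE

Orientations are given as a unit quaternion [x, y, z, w].
In Python, from rig import ctrl gives the robot as it stands. The module is installed in compiled form; this text tells all that it offers.
- The arm moves only by the tool apply_moves, never from a script. Its arguments are lists of equal length, an entry for each row: "grip": the opening, from -1 (shut) to 1 (fully open), so that 0 is half open; "linear": the shift along the tool's x, y, z in cm, a list of three; "twist": the turn, a rotation vector about the tool's x, y, z in rad, a list of three. In form: {"grip": [grip, ...], "linear": [[tx, ty, tz], ...], "twist": [[ax, ay, az], ...]}. A call has 1 to 12 rows; each row is the pose to reach, as a shift and turn from the pose commanded when the call began, along the tool's axes at that moment; what a row does not reach only later rows make up. A row lasts 1/12 s, in which the tool goes at most 41.7 mm and 7.16 degrees, less where a joint would pass 70% of its speed; a pose out of reach is approached as far as the arm can. A call with a gripper value outside its range is refused whole. The fingers move at their own pace and stop on an object; the grip force is fixed at half the most. Time passes only in rows, so rows that repeat a pose let the fingers close. It gives the time, the measured TCP pose, the force, the opening and the grip force at its end, in the units of the state.
- ctrl.get_state(): the state, without advancing time (a new reading comes with each control period).
- ctrl.camera(name): name is "side" or "top"; returns the picture (400x640x3 uint8, red, green, blue); there is no depth.
- ctrl.get_calibration(name): a dict with "vfov" (degrees; the focal length in pixels is half the picture's height over the tangent of half this angle, whatever the lens; pixels are square), "cx", "cy" (the principal point, pixels), "R" (3x3) and "t" (3): a world point X has camera coordinates R X + t. Camera axes: x right, y down, z forward; pixel columns grow to the right and rows downward; lengths in mm; the calibration is good to about 2 mm. A picture is of the moment at which its call begins. get_calibration takes no time and is no camera call.
- ctrl.job_done(): hands the job in; it is judged then, once.
Trained networks look in the newest picture that a camera, given by its name, has taken for a name from the list of things; names that differ only in an ending like _2 or _b are one class to them, and where a whole thing is asked for, a point or a joint stands for the part that bears it (a point fixed in the world has none). Each returns a list of dicts, best first, with "p" (0 to 1); they miss things now and then, are a little off and sometimes report something else, mostly with a low value. They report only what shows in the picture. A call takes as long as a camera call. They do not tell look-alikes from the thing itself.
- ctrl.boxes_of(camera, target): "location" ([column, row] in pixels, amid what is visible of it).
- ctrl.tip_of(camera, target): "location" ([column, row] in pixels: a listed point, or the origin of a listed thing).
The state is a dict: "time_s": time; "qpos": joint angles; "qvel": joint speeds; "joint_torque": joint torques, N m; "eef_pos": TCP position; "orientation": TCP orientation; "wrist_force": force on the tool from outside, world axes, zero at the start; "moment": the same for the moment, N m; "grip_width": finger opening in mm; "grip_force": force on a finger pad.
Only numpy, scipy, OpenCV 4.12 (cv2) and the standard library are available. Lean on these libraries where they do the work, as an engineer would, in place of code of your own. Each camera call takes 0.05 s, during which the arm holds its last target. There are 200 camera calls.

## Working session

There is one attempt and no reset: what is moved stays moved. The work goes in short steps, Python scripts to look and compute and a tool call to move; the robot and the scene stay as the last step left them, time stands still between calls to the robot, and variables do not carry over. Pictures are saved under pics/ and viewed, at most 14 in all, crops included, and the job is handed in when it is done.

Besides the shell and the picture viewer there is one more tool, called as name(argument=value, ...) on one line, values as JSON. apply_moves: Moves the arm, as the interface text tells. Its arguments: {"type":"object","properties":{"grip":{"type":"array"},"linear":{"type":"array"},"twist":{"type":"array"}},"required":["grip","linear","twist"]}

```bash
mkdir -p pics; ls; cat > h.py <<'E'
from rig import ctrl
import numpy as np, cv2
from scipy.spatial.transform import Rotation as Ro
def cal(n):
    c=ctrl.get_calibration(n); f=200/np.tan(np.radians(c['vfov']/2))
    return f,c['cx'],c['cy'],np.array(c['R']),np.array(c['t'])
def ray(n,px):
    f,cx,cy,R,t=cal(n); d=R.T@np.array([(px[0]-cx)/f,(px[1]-cy)/f,1]); return -R.T@t,d
def atz(n,px,z):
    o,d=ray(n,px); return o+d*(z-o[2])/d[2]
def proj(n,X):
    f,cx,cy,R,t=cal(n); c=R@np.array(X,float)+t; return np.array([f*c[0]/c[2]+cx,f*c[1]/c[2]+cy])
def tri(p1,p2):
    A=[];b=[]
    for n,p in (('top',p1),('side',p2)):
        o,d=ray(n,p);d=d/np.linalg.norm(d);P=np.eye(3)-np.outer(d,d);A.append(P);b.append(P@o)
    return np.linalg.lstsq(np.vstack(A),np.hstack(b),rcond=None)[0]
def save(n,fn,crop=None,s=1):
    im=ctrl.camera(n)
    if crop: x0,y0,x1,y1=crop; im=im[y0:y1,x0:x1]
    if s!=1: im=cv2.resize(im,None,fx=s,fy=s,interpolation=cv2.INTER_CUBIC)
    cv2.imwrite('pics/'+fn,im[:,:,::-1])
def show(n,t,k='tip_of'):
    for r in getattr(ctrl,k)(n,t): print(n,k,t,np.round(r['location'],1),round(r['p'],2))
E
python3 - <<'E'
from h import *
np.set_printoptions(precision=3,suppress=True)
save('top','t0.png');save('side','s0.png')
for n in('top','side'):
    c=ctrl.get_calibration(n);print(n,c['vfov'],'cam pos',-np.array(c['R']).T@np.array(c['t']))
s=ctrl.get_state();print(s)
print(Ro.from_quat(s['orientation']).as_matrix(),ctrl.tcp_to_grasp)
E
```

```text
pics
top 47.82800960639222 cam pos [400.853 273.391 910.582]
side 46.204113352256186 cam pos [727.457 756.991 983.499]
{'time_s': 0.1, 'qpos': array([-0.865,  0.502, -0.427,  1.551,  0.221,  1.138, -0.21 ]), 'qvel': array([-0.   , -0.001,  0.001, -0.002, -0.001,  0.002,  0.001]), 'joint_torque': array([ -0.011, -56.787,  -5.839, -27.991,  -0.069,   0.024,   0.   ]), 'eef_pos': array([278.252, 586.714, 225.767]), 'orientation': array([ 0.22 ,  0.976, -0.001, -0.   ]), 'wrist_force': array([ 0.956, -0.019, -0.8  ]), 'moment': array([-0.015,  0.014,  0.004]), 'grip_force': 0.0, 'grip_width': 91.78702378245883}
[[-0.904  0.428 -0.001]
 [ 0.428  0.904 -0.002]
 [ 0.    -0.002 -1.   ]] 18.8
```

View pics/t0.png

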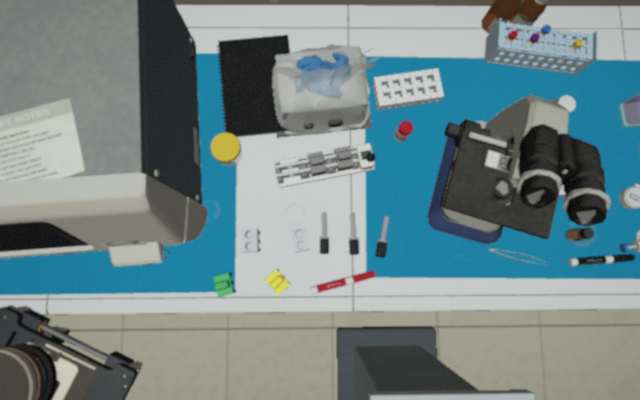

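View pics/s0.png

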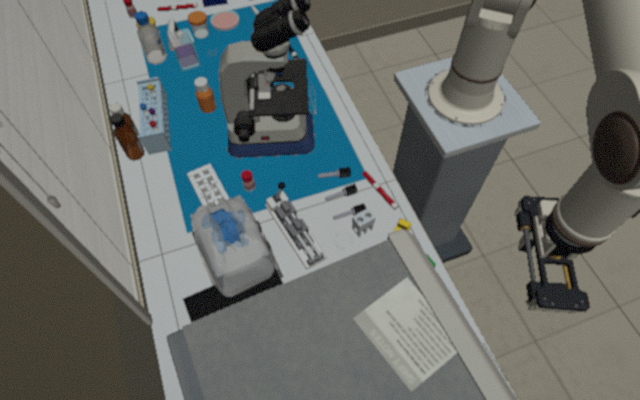

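The top view shows the heater near (325,163), blocks at (252,240) and (300,238), and rods at (325,230), (353,232) and (383,236). The cup is at (226,147), the vial at (404,130), and the green and yellow look-alikes at (223,284) and (278,280). I'll zoom in and measure next.

```bash
python3 - <<'E'
from h import *
np.set_printoptions(precision=1,suppress=True)
save('top','t1.png',(195,100,435,300),3.3)
save('side','s1.png',(190,130,450,300),3)
for t in ['heater','dock_1','block_1_centre','rod_1_grip','rod_1_tip','blank_1_centre','switch_knob','cup_near','vial_near']:
    for n in('top','side'): show(n,t)
for p in [(200,100),(320,200),(450,300),(385,340)]: print(p,atz('top',p,0))
E
```

```text
top tip_of heater [316.8 169.2] 0.62
side tip_of heater [298.4 239.8] 0.61
top tip_of dock_1 [344.2 160.8] 0.93
top tip_of dock_1 [318.9 167.2] 0.92
top tip_of dock_1 [292.1 168.5] 0.87
side tip_of dock_1 [305.7 246.8] 0.83
side tip_of dock_1 [297.1 228.5] 0.81
side tip_of dock_1 [286.7 212.7] 0.7
top tip_of block_1_centre [300.2 238.5] 0.67
side tip_of block_1_centre [363.4 223.5] 0.92
top tip_of rod_1_grip [354.5 248.7] 0.55
top tip_of rod_1_grip [370.2 158.7] 0.17
side tip_of rod_1_grip [351.  189.6] 0.45
top tip_of rod_1_tip [347.9 211.6] 0.8
side tip_of rod_1_tip [325.9 201.7] 0.48
top tip_of blank_1_centre [344.6 161. ] 0.66
side tip_of blank_1_centre [247.8 183.4] 0.61
side tip_of blank_1_centre [284.4 208.3] 0.57
side tip_of blank_1_centre [350.4 191.2] 0.21
side tip_of blank_1_centre [325.5 199.3] 0.21
top tip_of switch_knob [369.2 158.2] 0.63
side tip_of switch_knob [279.7 185.6] 0.41
top tip_of cup_near [232.6 152.3] 0.57
top tip_of vial_near [398.5 136.1] 0.81
top tip_of vial_near [377.8 249.4] 0.7
top tip_of vial_near [370.5 157.7] 0.34
side tip_of vial_near [247.9 185. ] 0.58
side tip_of vial_near [363.4 224.4] 0.49
(200, 100) [743.7 504.6   0. ]
(320, 200) [530.5 254.7   0. ]
(450, 300) [328.3  -1.8   0. ]
(385, 340) [252.9 129.9   0. ]
```

View pics/t1.png

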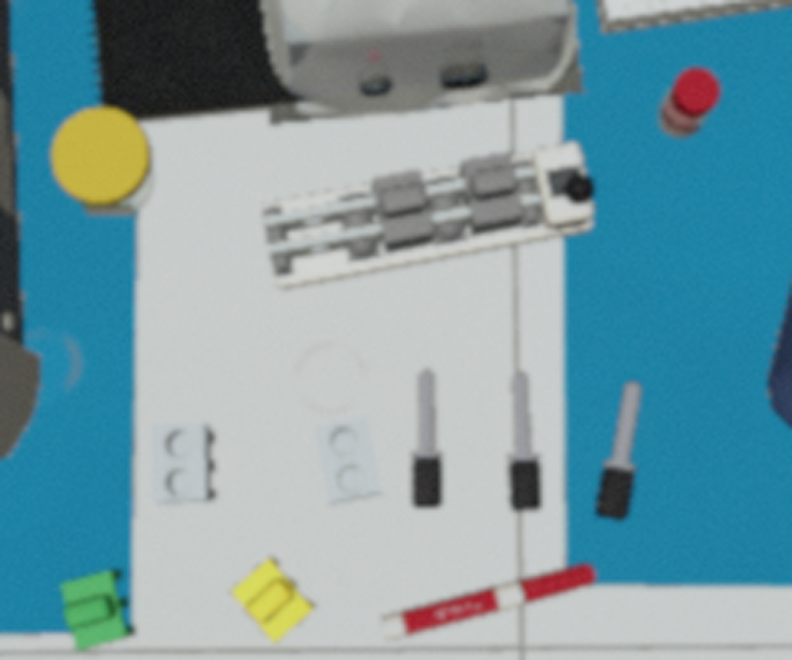

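View pics/s1.png

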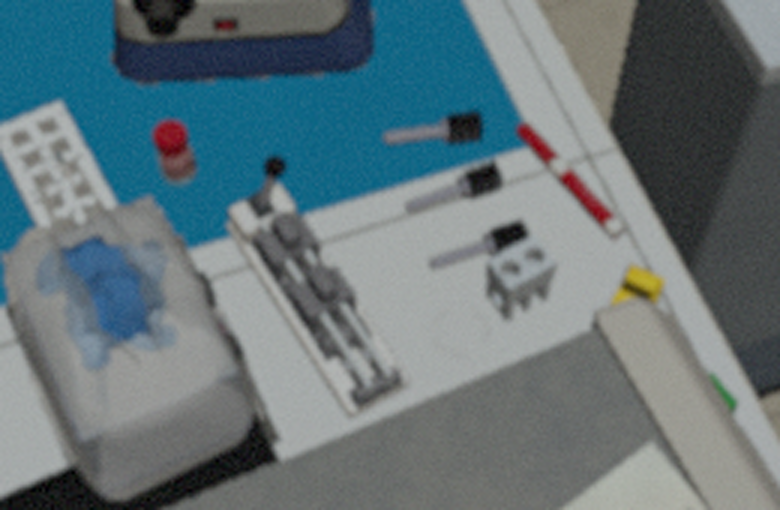

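The crops show blanks in bays 1 and 2 (the switch end is on the right) and bay 3, the left one, empty. There are two upright blocks, three rods, and a storage box close behind the heater. Next I'll triangulate.

```bash
python3 - <<'E'
from h import *
np.set_printoptions(precision=1,suppress=True)
dt=[(344.2,160.8),(318.9,167.2),(292.1,168.5)];ds=[(286.7,212.7),(297.1,228.5),(305.7,246.8)]
for a,b in zip(dt,ds): print('dock tri',tri(a,b),'top z30',atz('top',a,30),'side z30',atz('side',b,30))
c=lambda p,x0=195,y0=100,s=3.3:(p[0]/s+x0,p[1]/s+y0)
cs=lambda p:(p[0]/3+190,p[1]/3+130)
print('blank1/2 tab top z72', [atz('top',c(p),72) for p in((490,175),(400,190))])
print('knob',tri(c((579,187)),cs((274,166))))
print('slab front L,R z14',atz('top',c((280,287)),14),atz('top',c((594,230)),14))
print('box front right top',tri((365,106),cs((150,198))),'bottom front edge',atz('top',(371,127),0),atz('top',c((272,118)),0), 'side bot',atz('side',cs((275,440)),0))
print('blockB tri',tri((300.2,238.5),(363.4,223.5)),atz('top',(300.2,238.5),27))
for nm,p in dict(A=[(155,425),(210,427),(213,500),(158,502)],B=[(317,427),(363,418),(381,494),(333,503)]).items():
    q=np.array([atz('top',c(v),56) for v in p]);print(nm,q.mean(0),q)
for nm,g,t in (('r1',(427,482),(427,375)),('r2',(525,483),(520,378)),('r3',(615,492),(632,388))):
    print(nm,atz('top',c(g),24),atz('top',c(t),17))
for nm,g,t in (('r1',(508,235),(435,262)),('r2',(484,179),(410,206)),('r3',(464,127),(387,137))):
    print(nm,'side',atz('side',cs(g),18),atz('side',cs(t),12))
print('cup top',atz('top',c((100,155)),64),'vial',atz('top',c((695,92)),58))
print('box top z?',atz('side',cs((240,440)),0))
ctrl.camera('top')
for t in('block','rod','blank_2_centre'):
    show('top',{'block':'block_1_centre','rod':'rod_1_grip'}.get(t,t),'boxes_of')
E
```

```text
dock tri [605.  206.3  30.5] top z30 [605.1 206.3  30. ] side z30 [605.  205.9  30. ]
dock tri [594.2 255.7  29.5] top z30 [592.2 257.   30. ] side z30 [596.  254.5  30. ]
dock tri [591.6 308.7  32.7] top z30 [589.9 310.3  30. ] side z30 [593.3 305.8  30. ]
blank1/2 tab top z72 [array([610.5, 210.6,  72. ]), array([601.8, 262.7,  72. ])]
knob [600.4 160.9  80.9]
slab front L,R z14 [555.5 335.7  14. ] [590.  142.7  14. ]
box front right top [696.  169.5  98.8] bottom front edge [684.1 146.7   0. ] [665.9 342.1   0. ] side bot [664.8 342.7   0. ]
blockB tri [449.1 295.7  30.3] [450.9 294.6  27. ]
A [446.3 387.1  56. ] [[468.4 404.   56. ]
 [467.  372.5  56. ]
 [425.4 370.4  56. ]
 [424.5 401.6  56. ]]
B [447.3 293.2  56. ] [[466.6 311.2  56. ]
 [471.6 284.8  56. ]
 [428.  274.7  56. ]
 [423.2 302.1  56. ]]
r1 [435.9 247.4  24. ] [500.5 246.6  17. ]
r2 [434.9 189.2  24. ] [498.4 190.3  17. ]
r3 [429.2 135.8  24. ] [491.9 122.6  17. ]
r1 side [436.5 249.1  18. ] [498.9 248.5  12. ]
r2 side [433.9 192.9  18. ] [498.6 192.3  12. ]
r3 side [429.5 138.9  18. ] [492.1 121.7  12. ]
cup top [625.4 437.2  64. ] vial [664.1  86.8  58. ]
box top z? [689.3 333.4   0. ]
top boxes_of block_1_centre [299.8 238.9] 0.73
top boxes_of rod_1_grip [353.9 240.4] 0.66
top boxes_of rod_1_grip [247.7 239.2] 0.48
top boxes_of blank_2_centre [224.3 283.7] 0.86
top boxes_of blank_2_centre [313.4 164.4] 0.66
top boxes_of blank_2_centre [274.1 281.1] 0.56
```

```bash
cat > ov.py <<'E'
from h import *
def W(p,yaw,l): 
    c,s=np.cos(yaw),np.sin(yaw); return np.array([p[0]+c*l[0]-s*l[1],p[1]+s*l[0]+c*l[1],l[2]])
def rect(x0,x1,y0,y1,z): return [(x0,y0,z),(x1,y0,z),(x1,y1,z),(x0,y1,z)]
def draw(im,n,crop,s,p,yaw,polys,col):
    for P in polys:
        q=np.array([(proj(n,W(p,yaw,l))-crop[:2]+.5)*s for l in P]);
        cv2.polylines(im,[np.round(q).astype(int)],True,col,1,cv2.LINE_AA)
heater=[rect(-27,27,-117,81,14)]+[rect(-20,20,y-15,y+15,50) for y in(-54,0)]+[rect(-7,7,y-13,y+13,72) for y in(-54,0)]+[rect(x-3,x+3,-80,80,45) for x in(-8.5,8.5)]
block=[rect(-22,22,-15,15,56),rect(-22,22,-15,15,-2)]
def big(n,crop,s):
    im=ctrl.camera(n)[crop[1]:crop[3],crop[0]:crop[2],::-1]
    return cv2.resize(im,None,fx=s,fy=s,interpolation=cv2.INTER_CUBIC)
E
python3 - <<'E'
from ov import *
np.set_printoptions(precision=1,suppress=True)
C=(265,135,385,260);s=4.8
a=big('top',C,s)
draw(a,'top',C,s,(600,261),np.radians(10),heater,(0,0,255))
draw(a,'top',C,s,(447,293),np.radians(12.4),block,(0,160,0))
cv2.imwrite('pics/o1.png',a)
C=(230,170,350,290);b=big('side',C,4.8)
draw(b,'side',C,4.8,(600,261),np.radians(10),heater,(0,0,255))
cv2.imwrite('pics/o2.png',b)
for z in(0,100,200,300): print(z,atz('top',(206,210),z),atz('top',(455,130),z),atz('top',(432,225),z))
E
```

```text
0 [511.4 485.7   0. ] [677.1 -29.7  -0. ] [477.8  27.5   0. ]
100 [499.2 462.4 100. ] [646.7   3.6 100. ] [469.4  54.5 100. ]
200 [487.1 439.1 200. ] [616.4  36.9 200. ] [460.9  81.5 200. ]
300 [475.  415.8 300. ] [586.1  70.2 300. ] [452.5 108.5 300. ]
```

View pics/o1.png

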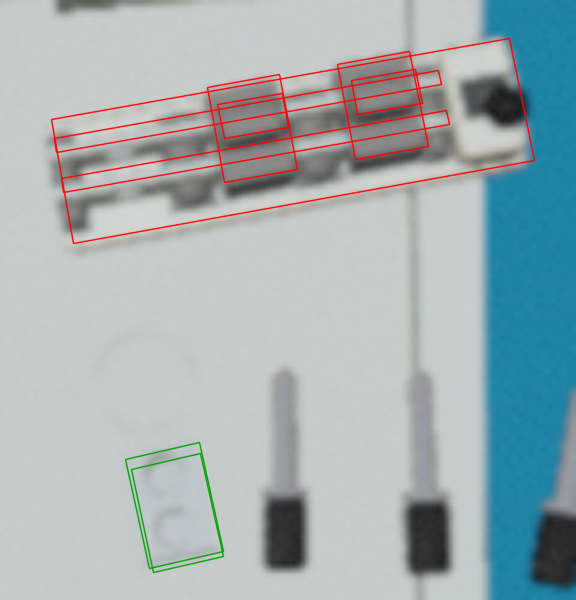

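View pics/o2.png

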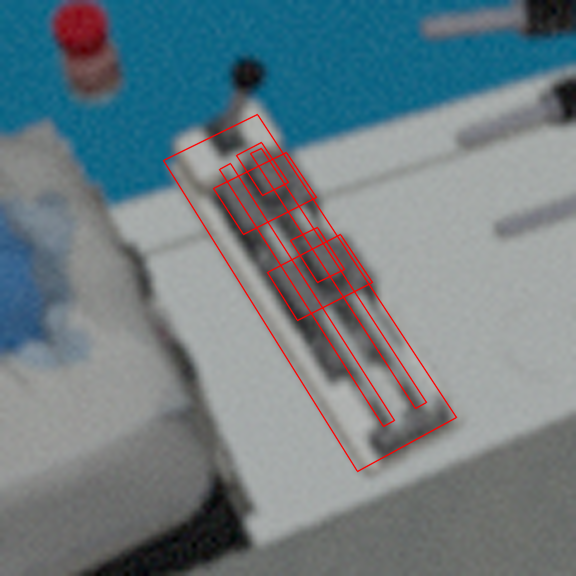

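The overlays agree with the heater at (600, 261) and yaw 10° in both views, and with block B at (447, 293) and yaw 12.4°. Next comes the move planner, then the insert in bay 2.

```bash
cat >> h.py <<'E'
def go(*tg,yaw=None):
    """targets (x,y,z,yawdeg of tool-y minus 90) -> tool-frame shift cm / twist from the pose now"""
    s=ctrl.get_state();R=Ro.from_quat(s['orientation']);p=np.array(s['eef_pos'])
    ty=R.as_matrix()[:,1];cur=np.degrees(np.arctan2(ty[1],ty[0]))-90
    print('t',round(s['time_s'],1),'pos',np.round(p,1),'yaw',round(cur,1),'w',round(s['grip_width'],1),'gf',round(s['grip_force'],1),'F',np.round(s['wrist_force'],1),'q7',round(s['qpos'][6],2))
    for g in tg:
        y=np.radians(g[3]); Z=np.array([0,0,-1.]);Y=np.array([-np.sin(y),np.cos(y),0]);X=np.cross(Y,Z)
        D=R.inv()*Ro.from_matrix(np.array([X,Y,Z]).T)
        print(g,'lin',np.round(R.inv().apply(np.array(g[:3])-p)/10,2),'tw',np.round(D.as_rotvec(),3))
E
python3 - <<'E'
from h import *
go((500,350,200,10),(600,261,140,10),(600,261,53,10))
E
```

```text
t 1.4 pos [278.5 587.3 226.7] yaw -25.4 w 91.7 gf 0.0 F [-0.6  0.4  0.2] q7 -0.21
(500, 350, 200, 10) lin [-30.19 -11.96   2.67] tw [ 0.    -0.    -0.617]
(600, 261, 140, 10) lin [-43.04 -15.71   8.67] tw [ 0.    -0.    -0.617]
(600, 261, 53, 10) lin [-43.04 -15.71  17.37] tw [ 0.    -0.    -0.617]
```

```bash
python3 - <<'E'
from h import *
go((330,340,215,10))
E
```

```text
t 1.4 pos [278.5 587.3 226.7] yaw -25.4 w 91.7 gf 0.0 F [-0.6  0.4  0.2] q7 -0.21
(330, 340, 215, 10) lin [-15.25 -20.14   1.17] tw [ 0.    -0.    -0.617]
```

apply_moves(grip=[1, 1, 1, 0, 0, 0, 0, 0, 0, 0], linear=[[3.1, -3.3, 0.2], [6.2, -6.7, 0.4], [-1.0, -9, 0.6], [-3.5, -12, 0.8], [-6, -15, 1], [-9, -17.5, 1], [-12, -19.5, 1.2], [-15.3, -20.1, 1.2], [-15.3, -20.1, 1.2], [-15.3, -20.1, 1.2]], twist=[[0, 0, -0.1], [0, 0, -0.2], [0, 0, -0.3], [0, 0, -0.4], [0, 0, -0.5], [0, 0, -0.6], [0, 0, -0.617], [0, 0, -0.617], [0, 0, -0.617], [0, 0, -0.617]])

```text
time_s: 2.23
eef_pos: [333.4, 337.4, 214.9]
orientation: [-0.083, 0.997, -0.0, 0.001]
wrist_force: [0.3, 0.9, -0.4]
grip_width: 49.6
grip_force: 0.0
```

```bash
python3 - <<'E'
from h import *
go((600,261,140,10),(600,261,53,10))
E
```

```text
t 2.2 pos [333.4 337.4 214.9] yaw 9.6 w 49.6 gf 0.0 F [ 0.3  0.9 -0.4] q7 0.78
(600, 261, 140, 10) lin [-25.01 -11.96   7.53] tw [-0.001  0.001 -0.007]
(600, 261, 53, 10) lin [-25.   -11.95  16.23] tw [-0.001  0.001 -0.007]
```

apply_moves(grip=[-0.15, -0.15, -0.15, -0.15, -0.15, -0.15, -0.15, -0.15, -0.15, -0.15, -0.15], linear=[[-3.6, -1.7, 0], [-7.2, -3.5, 0], [-10.8, -5.2, 0], [-14.4, -7, 1], [-18, -8.7, 2.5], [-21.5, -10.5, 4], [-25.4, -12.1, 6], [-25.4, -12.1, 7.5], [-25.4, -12.1, 7.5], [-25.4, -12.1, 7.5], [-25.4, -12.1, 7.5]], twist=[[0, 0, 0], [0, 0, 0], [0, 0, 0], [0, 0, 0], [0, 0, 0], [0, 0, 0], [0, 0, 0], [0, 0, 0], [0, 0, 0], [0, 0, 0], [0, 0, 0]])

```text
time_s: 3.15
eef_pos: [600.2, 268.0, 140.3]
orientation: [-0.089, 0.996, 0.001, -0.0]
wrist_force: [-0.3, 0.0, 0.6]
grip_width: 38.6
grip_force: 0.0
```

```bash
python3 - <<'E'
from h import *
go((600,261,53,10),(600,261,130,10),(525,365,60,10))
E
```

```text
t 3.1 pos [600.2 268.  140.3] yaw 10.2 w 38.6 gf 0.0 F [-0.3  0.   0.6] q7 1.11
(600, 261, 53, 10) lin [ 0.14 -0.71  8.73] tw [ 0.002 -0.     0.003]
(600, 261, 130, 10) lin [ 0.14 -0.69  1.03] tw [ 0.002 -0.     0.003]
(525, 365, 60, 10) lin [ 5.69 10.86  8.06] tw [ 0.002 -0.     0.003]
```

apply_moves(grip=[-0.15, -0.15, -0.15, -0.15, -0.15, -1, -1, -1, -1, -1], linear=[[0.1, -0.7, 0], [0.1, -0.7, 3], [0.1, -0.7, 6], [0.1, -0.7, 8.7], [0.1, -0.7, 8.7], [0.1, -0.7, 8.7], [0.1, -0.7, 8.7], [0.1, -0.7, 8.7], [0.1, -0.7, 8.7], [0.1, -0.7, 8.7]], twist=[[0, 0, 0], [0, 0, 0], [0, 0, 0], [0, 0, 0], [0, 0, 0], [0, 0, 0], [0, 0, 0], [0, 0, 0], [0, 0, 0], [0, 0, 0]])

```text
time_s: 3.98
eef_pos: [603.6, 259.1, 55.3]
orientation: [-0.087, 0.996, 0.001, 0.002]
wrist_force: [-1.2, 0.4, 6.7]
grip_width: 25.5
grip_force: 29.8
```

```bash
python3 - <<'E'
from h import *
go((600,261,150,10))
E
```

```text
t 4.0 pos [603.6 259.1  55.3] yaw 10.0 w 25.5 gf 29.8 F [-1.2  0.4  6.7] q7 1.09
(600, 261, 150, 10) lin [ 0.28  0.26 -9.47] tw [ 0.001  0.004 -0.   ]
```

apply_moves(grip=[-1, -1, -1, -1, -1, -1, -1, -1, -1, -1, -1, -1], linear=[[0, 0, -2.5], [0, 0, -5], [0, 0, -8], [0, 0, -10], [1.1, 2.2, -10], [2.2, 4.4, -10], [3.4, 6.8, -10], [4.6, 9, -10], [5.8, 11.5, -10], [5.8, 11.5, -10], [5.8, 11.5, -10], [5.8, 11.5, -10]], twist=[[0, 0, 0], [0, 0, 0], [0, 0, 0], [0, 0, 0], [0, 0, 0], [0, 0, 0], [0, 0, 0], [0, 0, 0], [0, 0, 0], [0, 0, 0], [0, 0, 0], [0, 0, 0]])

```text
time_s: 4.98
eef_pos: [525.4, 360.7, 153.1]
orientation: [-0.087, 0.996, -0.0, 0.0]
wrist_force: [0.5, -1.1, -0.7]
grip_width: 25.6
grip_force: 29.8
```

```bash
python3 - <<'E'
from h import *
go((525,365,40,10),(525,365,120,10))
E
```

```text
t 5.0 pos [525.4 360.7 153.1] yaw 10.0 w 25.6 gf 29.8 F [ 0.5 -1.1 -0.7] q7 0.92
(525, 365, 40, 10) lin [-0.02  0.44 11.31] tw [-0.001  0.001 -0.   ]
(525, 365, 120, 10) lin [-0.03  0.44  3.31] tw [-0.001  0.001 -0.   ]
```

apply_moves(grip=[-1, -1, -1, -1, -1, -1, -0.15, -0.15, -0.15, -0.15, -0.15, -0.15], linear=[[0, 0.4, 3], [0, 0.4, 6], [0, 0.4, 9], [0, 0.4, 10.5], [0, 0.4, 11.2], [0, 0.4, 11.2], [0, 0.4, 11.2], [0, 0.4, 11.2], [0, 0.4, 9], [0, 0.4, 5], [0, 0.4, 1.5], [0, 0.4, 0]], twist=[[0, 0, 0], [0, 0, 0], [0, 0, 0], [0, 0, 0], [0, 0, 0], [0, 0, 0], [0, 0, 0], [0, 0, 0], [0, 0, 0], [0, 0, 0], [0, 0, 0], [0, 0, 0]])

```text
time_s: 5.98
eef_pos: [527.0, 367.0, 159.2]
orientation: [-0.087, 0.996, 0.002, 0.004]
wrist_force: [-0.0, 0.5, 0.6]
grip_width: 39.1
grip_force: 0.0
```

apply_moves(grip=[-0.15, -0.15, -0.15, -0.15, -0.15, -0.15, -0.15, -0.15, -0.15], linear=[[-1, -2.5, 0], [-2, -5.5, 0], [-3.3, -9, 0], [-4.5, -12.5, 0], [-5.5, -16, 0], [-5.5, -17, 0], [-5.5, -17, 0], [-5.5, -17, 0], [-5.5, -17, 0]], twist=[[0, 0, 0], [0, 0, 0], [0, 0, 0], [0, 0, 0], [0, 0, 0], [0, 0, 0], [0, 0, 0], [0, 0, 0], [0, 0, 0]])

```text
time_s: 6.73
eef_pos: [607.5, 209.0, 153.5]
orientation: [-0.088, 0.996, 0.001, 0.0]
wrist_force: [-0.3, 1.3, -0.7]
grip_width: 38.9
grip_force: 0.0
```

```bash
python3 - <<'E'
from h import *
go((609.4,207.8,53,10))
show('top','blank_2_centre','boxes_of') if ctrl.camera('top') is not None else 0
show('top','blank_2_centre')
for c in [(609,208,43),(525,365,27)]: print(proj('top',c))
E
```

```text
t 6.7 pos [607.5 209.  153.5] yaw 10.1 w 38.9 gf 0.0 F [-0.3  1.3 -0.7] q7 1.21
(609.4, 207.8, 53, 10) lin [-0.16 -0.17 10.05] tw [0.001 0.001 0.001]
top boxes_of blank_2_centre [263.1 201.8] 0.78
top boxes_of blank_2_centre [226.5 282.3] 0.69
top boxes_of blank_2_centre [274.3 283.5] 0.6
top tip_of blank_2_centre [275.4 282.6] 0.83
top tip_of blank_2_centre [263.7 205.4] 0.79
top tip_of blank_2_centre [367.  160.1] 0.68
top tip_of blank_2_centre [226.5 284.2] 0.56
top tip_of blank_2_centre [230.7 153.1] 0.47
[343.77479367 157.36126122]
[264.45049699 201.13971214]
```

apply_moves(grip=[-0.3, -0.3, -0.3, -0.3, -0.3, -0.3, -1, -1, -1, -1, -1, -1], linear=[[-0.4, -0.2, 2], [-0.4, -0.2, 4.5], [-0.4, -0.2, 6.5], [-0.4, -0.2, 8.5], [-0.4, -0.2, 9.9], [-0.4, -0.2, 9.9], [-0.4, -0.2, 9.9], [-0.4, -0.2, 9.9], [-0.4, -0.2, 9.9], [-0.4, -0.2, 9.9], [-0.4, -0.2, 7], [-0.4, -0.2, 4]], twist=[[0, 0, 0], [0, 0, 0], [0, 0, 0], [0, 0, 0], [0, 0, 0], [0, 0, 0], [0, 0, 0], [0, 0, 0], [0, 0, 0], [0, 0, 0], [0, 0, 0], [0, 0, 0]])

```text
time_s: 7.88
eef_pos: [610.6, 205.6, 112.0]
orientation: [-0.087, 0.996, -0.0, -0.002]
wrist_force: [1.3, 0.0, -0.2]
grip_width: 26.0
grip_force: 30.0
```

```bash
python3 - <<'E'
from h import *
go((609.4,207.8,150,10),(535,160,150,10),(535,160,40,10))
E
```

```text
t 7.9 pos [610.6 205.6 112. ] yaw 10.0 w 26.0 gf 30.0 F [ 1.3  0.  -0.2] q7 1.2
(609.4, 207.8, 150, 10) lin [ 0.1   0.24 -3.8 ] tw [-0.    -0.004  0.   ]
(535, 160, 150, 10) lin [ 8.25 -3.17 -3.77] tw [-0.    -0.004  0.   ]
(535, 160, 40, 10) lin [ 8.21 -3.17  7.23] tw [-0.    -0.004  0.   ]
```

apply_moves(grip=[-1, -1, -1, -1, -1, -1, -1, -1, -1, -0.2, -0.2, -0.2], linear=[[0, 0, -3.5], [2.5, -0.1, -3.5], [5.5, -0.3, -3.5], [7.8, -0.4, -3], [7.8, -0.4, 0], [7.8, -0.4, 3], [7.8, -0.4, 6], [7.8, -0.4, 7.1], [7.8, -0.4, 7.1], [7.8, -0.4, 7.1], [7.8, -0.4, 7.1], [7.8, -0.4, 7.1]], twist=[[0, 0, 0], [0, 0, 0], [0, 0, 0], [0, 0, 0], [0, 0, 0], [0, 0, 0], [0, 0, 0], [0, 0, 0], [0, 0, 0], [0, 0, 0], [0, 0, 0], [0, 0, 0]])

```text
time_s: 8.88
eef_pos: [537.6, 189.2, 43.7]
orientation: [-0.087, 0.996, 0.0, 0.002]
wrist_force: [-0.1, -0.5, -0.0]
grip_width: 35.9
grip_force: 0.0
```

```bash
python3 - <<'E'
from h import *
go((535,188,150,10),(447,293,130,-77.6),(447,293,33,-77.6),(447,293,33,12.4))
E
```

```text
t 8.9 pos [537.6 189.2  43.7] yaw 10.0 w 35.9 gf 0.0 F [-0.1 -0.5 -0. ] q7 1.13
(535, 188, 150, 10) lin [  0.24  -0.06 -10.63] tw [ 0.001  0.003 -0.   ]
(447, 293, 130, -77.6) lin [ 7.09 11.8  -8.65] tw [0.003 0.002 1.529]
(447, 293, 33, -77.6) lin [ 7.13 11.8   1.05] tw [0.003 0.002 1.529]
(447, 293, 33, 12.4) lin [ 7.13 11.8   1.05] tw [ 0.001  0.003 -0.042]
```

apply_moves(grip=[-0.2, -0.2, 0.3, 0.3, 0.3, 0.3, 0.3, 0.3, 0.3, 0.3, 0.3, 0.3], linear=[[0, 0, -3], [0, 0, -6.5], [0, 0, -9.5], [1.4, 2.3, -9.5], [2.8, 4.6, -9.5], [4.2, 7, -9.5], [5.6, 9.4, -9.5], [7.2, 11.8, -9.5], [7.2, 11.8, -9.5], [7.2, 11.8, -9.5], [7.2, 11.8, -9.5], [7.2, 11.8, -9]], twist=[[0, 0, 0], [0, 0, 0.12], [0, 0, 0.24], [0, 0, 0.36], [0, 0, 0.48], [0, 0, 0.6], [0, 0, 0.72], [0, 0, 0.84], [0, 0, 0.96], [0, 0, 1.08], [0, 0, 1.2], [0, 0, 1.32]])

```text
time_s: 9.88
eef_pos: [445.7, 293.6, 134.2]
orientation: [0.544, 0.839, 0.002, 0.001]
wrist_force: [1.0, 1.2, 0.0]
grip_width: 59.6
grip_force: 0.0
```

apply_moves(grip=[0.3, 0.3, 0.3, 0.3, 0.3, 0.3], linear=[[0, 0, 0], [0, 0, 0], [0, 0, 0], [0, 0, 0], [0, 0, 0], [0, 0, 0]], twist=[[0, 0, 0.12], [0, 0, 0.21], [0, 0, 0.21], [0, 0, 0.21], [0, 0, 0.21], [0, 0, 0.21]])

```text
time_s: 10.38
eef_pos: [444.8, 292.4, 132.2]
orientation: [0.626, 0.78, 0.0, 0.0]
wrist_force: [0.3, -0.3, 1.3]
grip_width: 60.0
grip_force: 0.0
```

```bash
python3 - <<'E'
from h import *
go((447,293,130,-77.6),(447,293,33,-77.6))
E
```

```text
t 10.4 pos [444.8 292.4 132.2] yaw -77.6 w 60.0 gf 0.0 F [ 0.3 -0.3  1.3] q7 -0.45
(447, 293, 130, -77.6) lin [0.01 0.22 0.22] tw [ 0.001 -0.001  0.001]
(447, 293, 33, -77.6) lin [0.   0.22 9.92] tw [ 0.001 -0.001  0.001]
```

apply_moves(grip=[0.3, 0.3, 0.3, 0.3, 0.3, -1, -1, -1, -1, -1, -1, -1], linear=[[0, 0.2, 3], [0, 0.2, 6], [0, 0.2, 9], [0, 0.2, 9.8], [0, 0.2, 9.8], [0, 0.2, 9.8], [0, 0.2, 9.8], [0, 0.2, 9.8], [0, 0.2, 9.8], [0, 0.2, 9.8], [0, 0.2, 9.8], [0, 0.2, 9.8]], twist=[[0, 0, 0], [0, 0, 0], [0, 0, 0], [0, 0, 0], [0, 0, 0], [0, 0, 0], [0, 0, 0], [0, 0, 0], [0, 0, 0], [0, 0, 0], [0, 0, 0], [0, 0, 0]])

```text
time_s: 11.38
eef_pos: [447.9, 293.6, 35.5]
orientation: [0.627, 0.779, 0.002, 0.0]
wrist_force: [-0.8, -0.4, 7.2]
grip_width: 43.8
grip_force: 29.9
```

```bash
python3 - <<'E'
from h import *
go((447,293,130,-77.6),(447,293,33,-77.6))
E
```

```text
t 11.4 pos [447.9 293.6  35.5] yaw -77.7 w 43.8 gf 29.9 F [-0.8 -0.4  7.2] q7 -0.47
(447, 293, 130, -77.6) lin [-0.03 -0.07 -9.45] tw [ 0.003 -0.001 -0.001]
(447, 293, 33, -77.6) lin [-0.04 -0.1   0.25] tw [ 0.003 -0.001 -0.001]
```

apply_moves(grip=[0.2, 0.2, 0.2, 0.2, 0.2, 0.2, 0.2, 0, 0, 0, 0, 0], linear=[[0, 0, 0], [0, 0, 0], [0, 0, 0], [0, 0, -3], [0, 0, -5], [0, 0, -5], [0, 0, -5], [0, 0, -5], [0, 0, -5], [0, 0, -5], [0, 0, -5], [0, 0, -5]], twist=[[0, 0, 0], [0, 0, 0], [0, 0, 0], [0, 0, 0], [0, 0, -0.12], [0, 0, -0.24], [0, 0, -0.36], [0, 0, -0.48], [0, 0, -0.6], [0, 0, -0.72], [0, 0, -0.84], [0, 0, -0.96]])

```text
time_s: 12.38
eef_pos: [446.4, 292.4, 83.6]
orientation: [0.194, 0.981, -0.0, -0.0]
wrist_force: [-0.2, -0.2, 0.4]
grip_width: 45.8
grip_force: 0.0
```

apply_moves(grip=[0, 0, 0, 0, 0, 0, 0, 0, 0], linear=[[0, 0, 0], [0, 0, 0], [0, 0, 0], [0, 0, 0], [0, 0, 0], [0, 0, 0], [0, 0, 0], [0, 0, 0], [0, 0, 0]], twist=[[0, 0, -0.12], [0, 0, -0.24], [0, 0, -0.36], [0, 0, -0.48], [0, 0, -0.6], [0, 0, -0.61], [0, 0, -0.61], [0, 0, -0.61], [0, 0, -0.61]])

```text
time_s: 13.13
eef_pos: [446.6, 292.6, 83.7]
orientation: [-0.106, 0.994, -0.0, -0.0]
wrist_force: [-0.3, -1.1, -0.1]
grip_width: 45.9
grip_force: 0.0
```

```bash
python3 - <<'E'
from h import *
go((447.9,293.6,35,12.4))
E
```

```text
t 13.1 pos [446.6 292.6  83.7] yaw 12.1 w 45.9 gf 0.0 F [-0.3 -1.1 -0.1] q7 0.89
(447.9, 293.6, 35, 12.4) lin [-0.15  0.07  4.87] tw [-0.    -0.    -0.005]
```

apply_moves(grip=[0, 0, 0, 0, -1, -1, -1, -1, -1, -1, -1], linear=[[-0.1, 0, 2.5], [-0.1, 0, 4.8], [-0.1, 0, 4.8], [-0.1, 0, 4.8], [-0.1, 0, 4.8], [-0.1, 0, 4.8], [-0.1, 0, 4.8], [-0.1, 0, 4.8], [-0.1, 0, 4.8], [-0.1, 0, 4.8], [-0.1, 0, 4.8]], twist=[[0, 0, 0], [0, 0, 0], [0, 0, 0], [0, 0, 0], [0, 0, 0], [0, 0, 0], [0, 0, 0], [0, 0, 0], [0, 0, 0], [0, 0, 0], [0, 0, 0]])

```text
time_s: 14.05
eef_pos: [448.4, 293.5, 36.9]
orientation: [-0.107, 0.994, 0.0, 0.001]
wrist_force: [-0.9, 0.4, 7.4]
grip_width: 29.6
grip_force: 30.0
```

```bash
python3 - <<'E'
from h import *
go((447.9,293.6,150,12.4),(600,261,150,10),(600,261,100,10))
E
```

```text
t 14.1 pos [448.4 293.5  36.9] yaw 12.3 w 29.6 gf 30.0 F [-0.9  0.4  7.4] q7 0.85
(447.9, 293.6, 150, 12.4) lin [  0.03   0.03 -11.31] tw [ 0.001  0.002 -0.002]
(600, 261, 150, 10) lin [-14.14  -6.39 -11.28] tw [0.001 0.002 0.04 ]
(600, 261, 100, 10) lin [-14.13  -6.39  -6.28] tw [0.001 0.002 0.04 ]
```

apply_moves(grip=[-1, -1, -1, -1, -1, -1, -1, -1, -1, -1, -1, -1], linear=[[0, 0, -3], [0, 0, -6.5], [0, 0, -10], [-3.5, -1.6, -10], [-7, -3.2, -10], [-10.5, -4.8, -10], [-14.1, -6.4, -10], [-14.1, -6.4, -8], [-14.1, -6.4, -7], [-14.1, -6.4, -7], [-14.1, -6.4, -7], [-14.1, -6.4, -7]], twist=[[0, 0, 0], [0, 0, 0], [0, 0, 0], [0, 0, 0.04], [0, 0, 0.04], [0, 0, 0.04], [0, 0, 0.04], [0, 0, 0.04], [0, 0, 0.04], [0, 0, 0.04], [0, 0, 0.04], [0, 0, 0.04]])

```text
time_s: 15.05
eef_pos: [597.8, 261.4, 106.2]
orientation: [-0.088, 0.996, 0.0, -0.0]
wrist_force: [-0.8, 0.5, -0.8]
grip_width: 29.5
grip_force: 30.0
```

```bash
cat > see.py <<'E'
from ov import *
import sys
E
python3 - <<'E'
from ov import *
go((600,261,85,10),(600,261,52,10))
s=ctrl.get_state();p=s['eef_pos'];zb=p[2]-9.5
blk=[rect(-22,22,-15,15,zb+29),rect(-22,22,-15,15,zb-29)]
for n,C in(('top',(270,130,390,210)),('side',(235,170,335,270))):
    a=big(n,C,4);yaw=np.radians(10)
    draw(a,n,C,4,p,yaw,blk,(0,160,0));draw(a,n,C,4,(600,261),yaw,[heater[0]]+heater[5:],(0,0,255))
    cv2.imwrite('pics/h_%s.png'%n,a)
a=cv2.imread('pics/h_top.png');b=cv2.imread('pics/h_side.png')
m=np.zeros((400,880,3),np.uint8);m[:320,:480]=a;m[:,480:]=b;cv2.imwrite('pics/h1.png',m[:, :])
m=cv2.resize(m,(800,364));cv2.imwrite('pics/h1.png',m)
E
```

```text
t 15.1 pos [597.8 261.4 106.2] yaw 10.1 w 29.5 gf 30.0 F [-0.8  0.5 -0.8] q7 1.06
(600, 261, 85, 10) lin [-0.21 -0.08  2.12] tw [ 0.001 -0.     0.002]
(600, 261, 52, 10) lin [-0.21 -0.08  5.42] tw [ 0.001 -0.     0.002]
```

View pics/h1.png

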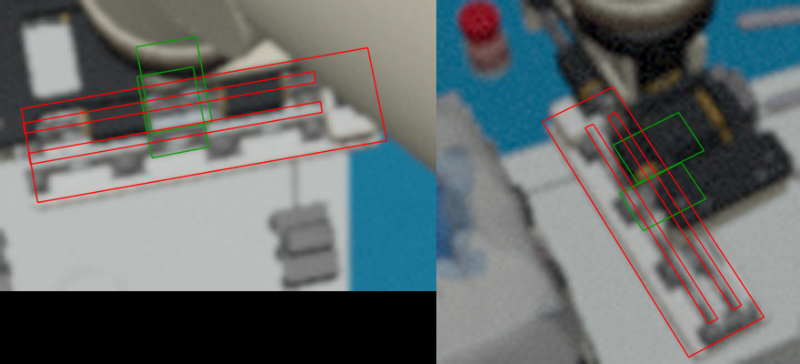

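```bash
python3 - <<'E'
from ov import *
np.set_printoptions(precision=1,suppress=True)
ctrl.camera('top')
pts=np.array([atz('top',p,32)[:2] for p in((282.4,179.5),(305.2,174.5),(328.3,169.3),(355.8,164.4))])
c,s=np.cos(np.radians(10)),np.sin(np.radians(10))
print((pts-[600,261])@np.array([[c,-s],[s,c]]))
show('top','dock_1');show('side','dock_1') if ctrl.camera('side') is not None else 0
for y in(-54,0,54): X=W((600,261),np.radians(10),(0,y,30)); print(y,proj('top',X),proj('side',X))
C=(275,145,345,200);a=big('top',C,10);cv2.imwrite('pics/z.png',a)
E
```

```text
[[-20.3  73.1]
 [-18.4  26.9]
 [-16.3 -20.1]
 [-16.3 -75.9]]
top tip_of dock_1 [340.7 159.2] 0.92
top tip_of dock_1 [291.6 167.5] 0.9
top tip_of dock_1 [317.8 163.6] 0.69
side tip_of dock_1 [310.6 251.3] 0.75
side tip_of dock_1 [299.4 229.4] 0.62
side tip_of dock_1 [283.9 212.5] 0.59
-54 [343.4 158.7] [285.2 213.9]
0 [316.9 163.4] [296.4 231.3]
54 [290.2 168.1] [308.1 249.6]
```

View pics/z.png

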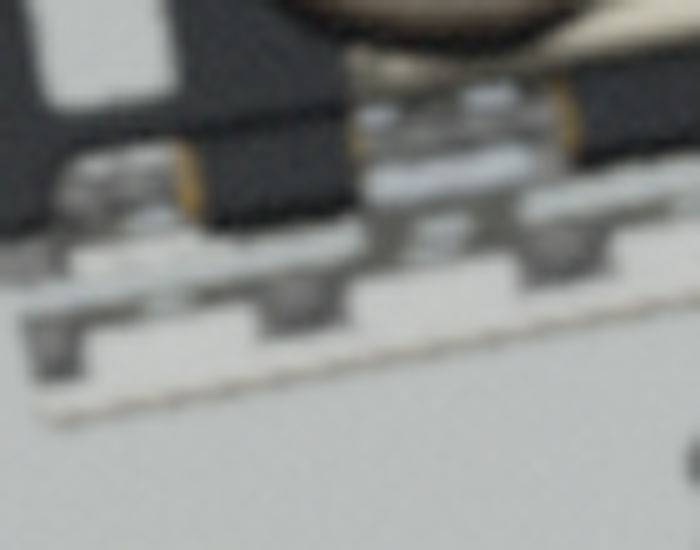

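```bash
python3 - <<'E'
from ov import *
np.set_printoptions(precision=1,suppress=True)
P=lambda l:(proj('top',W((600,261),np.radians(10),l))+.5-[275,145])*10
print('slab front bottom',P((-27,0,0)),P((-27,54,0)),'divider front',P((-20,27,32)),P((-20,-27,32)),'front fin top front edge bay3',P((-11.5,40,43)),P((-5.5,40,43)),'rear fin',P((5.5,40,43)),P((11.5,40,43)))
go((600,261,85,10),(600,261,52,10))
E
```

```text
slab front bottom [445.5 348. ] [186.3 394.3] divider front [308.  307.7] [575.5 260. ] front fin top front edge bay3 [234.2 266.4] [228.9 236.9] rear fin [219.1 182.9] [213.7 153.5]
t 15.4 pos [599.1 260.5 106.3] yaw 10.0 w 29.8 gf 30.0 F [ 0.1 -0.3 -2. ] q7 1.06
(600, 261, 85, 10) lin [-0.1  0.   2.1] tw [ 0.  0. -0.]
(600, 261, 52, 10) lin [-0.1  0.   5.4] tw [ 0.  0. -0.]
```

apply_moves(grip=[-1, -1, -1, -1, -1, -1, -1, -1, -1, -1], linear=[[0, 0, 1.2], [0, 0, 2], [0, 0, 2.5], [0, 0, 3], [0, 0, 3.3], [0, 0, 3.6], [0, 0, 3.9], [0, 0, 4.2], [0, 0, 4.2], [0, 0, 4.2]], twist=[[0, 0, 0], [0, 0, 0], [0, 0, 0], [0, 0, 0], [0, 0, 0], [0, 0, 0], [0, 0, 0], [0, 0, 0], [0, 0, 0], [0, 0, 0]])

```text
time_s: 16.23
eef_pos: [598.9, 260.3, 63.6]
orientation: [-0.087, 0.996, -0.0, -0.0]
wrist_force: [0.7, 0.5, -2.3]
grip_width: 29.8
grip_force: 30.0
```

```bash
python3 - <<'E'
from h import *
go((600,261,52,10))
E
```

```text
t 16.2 pos [598.9 260.3  63.6] yaw 10.0 w 29.8 gf 30.0 F [ 0.7  0.5 -2.3] q7 1.05
(600, 261, 52, 10) lin [-0.12  0.05  1.16] tw [ 0. -0. -0.]
```

apply_moves(grip=[-1, -1, -1, -1, -1, -1], linear=[[0, 0, 0.4], [0, 0, 0.8], [0, 0, 1.1], [0, 0, 1.3], [0, 0, 1.3], [0, 0, 1.3]], twist=[[0, 0, 0], [0, 0, 0], [0, 0, 0], [0, 0, 0], [0, 0, 0], [0, 0, 0]])

```text
time_s: 16.73
eef_pos: [599.4, 260.5, 52.9]
orientation: [-0.087, 0.996, -0.0, 0.001]
wrist_force: [-5.0, -2.7, 13.9]
grip_width: 29.9
grip_force: 30.0
```

```bash
python3 - <<'E'
from h import *
go((600,261,52,10))
E
```

```text
t 16.7 pos [599.4 260.5  52.9] yaw 10.0 w 29.9 gf 30.0 F [-5.  -2.7 13.9] q7 1.04
(600, 261, 52, 10) lin [-0.07  0.04  0.09] tw [-0.     0.001 -0.   ]
```

```bash
python3 - <<'E'
from h import *
np.set_printoptions(precision=1,suppress=True)
print(tri((147,178),(388,238)),tri((205,207),(388,238)),tri((205,207),(410,231)),tri((147,178),(410,231)))
for z in (0,100,200,300,400): print(z,[atz('top',p,z)[:2] for p in((147,178),(205,207),(193,238))],[atz('side',p,z)[:2] for p in((388,238),(410,231))])
go((600,261,140,10),(447,388,140,-87))
E
```

```text
[512.4 482.9 338.8] [482.8 435.7 235.4] [465.5 439.5 266.6] [496.1 484.4 360.3]
0 [array([577.9, 607.4]), array([517.5, 487.9]), array([455. , 510.2])] [array([399.8, 338.6]), array([342.9, 340.2])]
100 [array([558.4, 570.7]), array([504.7, 464.4]), array([449. , 484.2])] [array([433.2, 381.2]), array([382. , 382.5])]
200 [array([539. , 534.1]), array([491.9, 440.8]), array([443.1, 458.2])] [array([466.5, 423.7]), array([421.1, 424.9])]
300 [array([519.6, 497.4]), array([479.1, 417.2]), array([437.1, 432.2])] [array([499.8, 466.2]), array([460.2, 467.3])]
400 [array([500.1, 460.7]), array([466.3, 393.7]), array([431.2, 406.2])] [array([533.1, 508.8]), array([499.3, 509.7])]
t 16.7 pos [599.4 260.5  52.9] yaw 10.0 w 29.9 gf 30.0 F [-5.  -2.7 13.9] q7 1.04
(600, 261, 140, 10) lin [-0.1  0.  -8.7] tw [-0.  0. -0.]
(447, 388, 140, -87) lin [12.8 15.2 -8.7] tw [0.  0.  1.7]
```

apply_moves(grip=[-0.22, -0.22, -0.22, -0.22, -0.22, -0.22, 0.3, 0.3, 0.3, 0.3, 0.3, 0.3], linear=[[0, 0, -0.1], [0, 0, -0.1], [0, 0, -0.1], [0, 0, -2], [0, 0, -5], [0, 0, -8.5], [0, 0, -10], [1.5, 2, -10], [3.5, 4.5, -10], [6, 7.5, -10], [8.5, 10.5, -10], [11, 13.5, -10]], twist=[[0, 0, 0], [0, 0, 0], [0, 0, 0], [0, 0, 0], [0, 0, 0], [0, 0, 0], [0, 0, 0.12], [0, 0, 0.24], [0, 0, 0.36], [0, 0, 0.48], [0, 0, 0.6], [0, 0, 0.72]])

```text
time_s: 17.73
eef_pos: [466.0, 374.9, 150.5]
orientation: [0.273, 0.962, 0.0, -0.0]
wrist_force: [0.4, 0.2, 0.3]
grip_width: 59.7
grip_force: 0.0
```

apply_moves(grip=[0.3, 0.3, 0.3, 0.3, 0.3, 0.3, 0.3, 0.3, 0.3, 0.3, 0.3, 0.3], linear=[[0, 0, 0], [0, 0, 0], [0, 0, 0], [0, 0, 0], [0, 0, 0], [0, 0, 0], [0, 0, 0], [0, 0, 0], [0, 0, 0], [0, 0, 0], [0, 0, 0], [0, 0, 0]], twist=[[0, 0, 0.12], [0, 0, 0.24], [0, 0, 0.36], [0, 0, 0.48], [0, 0, 0.6], [0, 0, 0.72], [0, 0, 0.84], [0, 0, 0.96], [0, 0, 0.98], [0, 0, 0.98], [0, 0, 0.98], [0, 0, 0.98]])

```text
time_s: 18.73
eef_pos: [467.2, 374.2, 150.6]
orientation: [0.69, 0.724, -0.0, -0.0]
wrist_force: [-0.2, -0.2, -0.0]
grip_width: 59.5
grip_force: 0.0
```

```bash
python3 - <<'E'
from ov import *
go((447,388,35,-87))
C=(225,150,345,260);a=big('top',C,5);y=np.radians(10)
draw(a,'top',C,5,(447,388),np.radians(3),block,(0,160,0))
X=[rect(-22,22,-15,15,72)]
draw(a,'top',C,5,(600,261),y,X+[heater[0]],(0,0,255));cv2.imwrite('pics/b2.png',a)
E
```

```text
t 18.7 pos [467.2 374.2 150.6] yaw -87.3 w 59.5 gf 0.0 F [-0.2 -0.2 -0. ] q7 -0.72
(447, 388, 35, -87) lin [ 1.48 -1.95 11.56] tw [-0.     0.    -0.005]
```

View pics/b2.png

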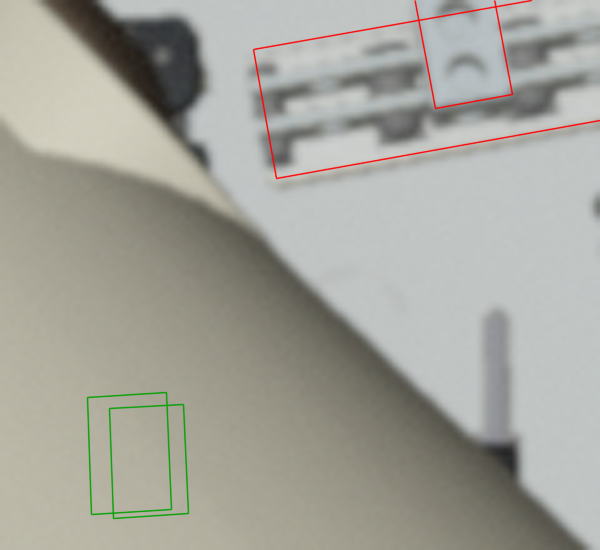

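Block B is home in bay 2: its top face lies on the predicted rectangle, about (435–512, 5–108) in the crop. Next is block A.

apply_moves(grip=[0.3, 0.3, 0.3, 0.3, 0.3, 0.3, -1, -1, -1, -1, -1, -1], linear=[[1.5, -2, 2], [1.5, -2, 5], [1.5, -2, 8], [1.5, -2, 10.5], [1.5, -2, 11.5], [1.5, -2, 11.5], [1.5, -2, 11.5], [1.5, -2, 11.5], [1.5, -2, 11.5], [1.5, -2, 11.5], [1.5, -2, 11.5], [1.5, -2, 11.5]], twist=[[0, 0, 0], [0, 0, 0], [0, 0, 0], [0, 0, 0], [0, 0, 0], [0, 0, 0], [0, 0, 0], [0, 0, 0], [0, 0, 0], [0, 0, 0], [0, 0, 0], [0, 0, 0]])

```text
time_s: 19.78
eef_pos: [447.7, 389.3, 37.5]
orientation: [0.691, 0.723, 0.002, 0.0]
wrist_force: [-0.1, 0.0, 5.9]
grip_width: 43.5
grip_force: 30.0
```

```bash
python3 - <<'E'
from h import *
go((490,305,80,-80),(490,305,36,-80))
E
```

```text
t 19.8 pos [447.7 389.3  37.5] yaw -87.4 w 43.5 gf 30.0 F [-0.1  0.   5.9] q7 -0.78
(490, 305, 80, -80) lin [-8.6   3.86 -4.26] tw [ 0.003 -0.002 -0.13 ]
(490, 305, 36, -80) lin [-8.61  3.85  0.14] tw [ 0.003 -0.002 -0.13 ]
```

apply_moves(grip=[-1, -1, -1, -1, -1, -1, -1, -1, -1, 0.2, 0.2, 0.2], linear=[[0, 0, -2], [0, 0, -4], [-2.8, 1.2, -4], [-5.6, 2.4, -4], [-8.6, 3.8, -4], [-8.6, 3.8, -4], [-8.6, 3.8, -2], [-8.6, 3.8, 0], [-8.6, 3.8, 0], [-8.6, 3.8, 0], [-8.6, 3.8, 0], [-8.6, 3.8, 0]], twist=[[0, 0, 0], [0, 0, 0], [0, 0, -0.1], [0, 0, -0.13], [0, 0, -0.13], [0, 0, -0.13], [0, 0, -0.13], [0, 0, -0.13], [0, 0, -0.13], [0, 0, -0.13], [0, 0, -0.13], [0, 0, -0.13]])

```text
time_s: 20.78
eef_pos: [488.4, 304.3, 36.2]
orientation: [0.643, 0.766, 0.0, -0.0]
wrist_force: [-0.6, -0.3, 0.2]
grip_width: 54.3
grip_force: 0.0
```

apply_moves(grip=[0.2, 0.2, 0.2, 0.2, 0, 0, 0, 0, 0, 0, 0, 0], linear=[[0, 0, -3], [0, 0, -5], [0, 0, -5], [0, 0, -5], [0, 0, -5], [0, 0, -5], [0, 0, -5], [0, 0, -5], [0, 0, -5], [0, 0, -5], [0, 0, -5], [0, 0, -5]], twist=[[0, 0, 0], [0, 0, -0.12], [0, 0, -0.24], [0, 0, -0.36], [0, 0, -0.48], [0, 0, -0.6], [0, 0, -0.72], [0, 0, -0.84], [0, 0, -0.96], [0, 0, -1.08], [0, 0, -1.2], [0, 0, -1.32]])

```text
time_s: 21.78
eef_pos: [488.5, 304.1, 86.3]
orientation: [0.035, 0.999, 0.0, 0.0]
wrist_force: [0.6, 0.2, -0.0]
grip_width: 45.9
grip_force: 0.0
```

apply_moves(grip=[0, 0, 0, 0, 0, 0], linear=[[0, 0, 0], [0, 0, 0], [0, 0, 0], [0, 0, 0], [0, 0, 0], [0, 0, 0]], twist=[[0, 0, -0.12], [0, 0, -0.24], [0, 0, -0.251], [0, 0, -0.251], [0, 0, -0.251], [0, 0, -0.251]])

```text
time_s: 22.28
eef_pos: [488.4, 304.0, 85.9]
orientation: [-0.086, 0.996, -0.0, 0.0]
wrist_force: [0.5, -1.0, 0.5]
grip_width: 45.8
grip_force: 0.0
```

```bash
python3 - <<'E'
from h import *
go((490,305,36,10))
E
```

```text
t 22.3 pos [488.4 304.   85.9] yaw 9.9 w 45.8 gf 0.0 F [ 0.5 -1.   0.5] q7 0.84
(490, 305, 36, 10) lin [-0.17  0.07  4.99] tw [-0.     0.    -0.002]
```

apply_moves(grip=[0, 0, 0, 0, -1, -1, -1, -1, -1, -1, -1, -1], linear=[[0, 0, 2.5], [0, 0, 4.9], [0, 0, 4.9], [0, 0, 4.9], [0, 0, 4.9], [0, 0, 4.9], [0, 0, 4.9], [0, 0, 4.9], [0, 0, 4.9], [0, 0, 4.9], [0, 0, 4.9], [0, 0, 4.9]], twist=[[0, 0, 0], [0, 0, 0], [0, 0, 0], [0, 0, 0], [0, 0, 0], [0, 0, 0], [0, 0, 0], [0, 0, 0], [0, 0, 0], [0, 0, 0], [0, 0, 0], [0, 0, 0]])

```text
time_s: 23.28
eef_pos: [489.4, 304.7, 38.0]
orientation: [-0.087, 0.996, 0.0, 0.001]
wrist_force: [-0.1, -0.3, 6.4]
grip_width: 29.6
grip_force: 30.0
```

```bash
python3 - <<'E'
from h import *
go((590,313.7,130,10),(590,313.7,107,10))
E
```

```text
t 23.3 pos [489.4 304.7  38. ] yaw 10.0 w 29.6 gf 30.0 F [-0.1 -0.3  6.4] q7 0.81
(590, 313.7, 130, 10) lin [-10.09  -0.86  -9.18] tw [0.001 0.002 0.001]
(590, 313.7, 107, 10) lin [-10.08  -0.86  -6.88] tw [0.001 0.002 0.001]
```

apply_moves(grip=[-1, -1, -1, -1, -1, -1, -1, -1, -1, -1, -1], linear=[[0, 0, -3], [0, 0, -6.5], [0, 0, -9], [-3.5, -0.3, -9], [-7, -0.6, -9], [-10.1, -0.9, -9], [-10.1, -0.9, -8], [-10.1, -0.9, -7], [-10.1, -0.9, -7], [-10.1, -0.9, -7], [-10.1, -0.9, -7]], twist=[[0, 0, 0], [0, 0, 0], [0, 0, 0], [0, 0, 0], [0, 0, 0], [0, 0, 0], [0, 0, 0], [0, 0, 0], [0, 0, 0], [0, 0, 0], [0, 0, 0]])

```text
time_s: 24.2
eef_pos: [587.9, 313.2, 106.5]
orientation: [-0.088, 0.996, -0.0, -0.001]
wrist_force: [0.7, 0.5, -1.5]
grip_width: 29.6
grip_force: 30.0
```

```bash
python3 - <<'E'
from h import *
go((590,313.7,65,10))
ctrl.camera('top');go((590,313.7,65,10))
E
```

```text
t 24.2 pos [587.9 313.2 106.5] yaw 10.1 w 29.6 gf 30.0 F [ 0.7  0.5 -1.5] q7 0.95
(590, 313.7, 65, 10) lin [-0.22  0.01  4.15] tw [ 0.    -0.001  0.002]
t 24.2 pos [588.4 313.3 107. ] yaw 10.1 w 29.8 gf 30.0 F [ 0.2  1.1 -2.3] q7 0.95
(590, 313.7, 65, 10) lin [-0.16  0.01  4.2 ] tw [ 0.    -0.     0.002]
```

apply_moves(grip=[-1, -1, -1, -1, -1, -1, -1, -1, -1, -1], linear=[[-0.1, 0, 0.6], [-0.15, 0, 1.4], [-0.15, 0, 2], [-0.15, 0, 2.5], [-0.15, 0, 3], [-0.15, 0, 3.4], [-0.15, 0, 3.8], [-0.15, 0, 4.2], [-0.15, 0, 4.2], [-0.15, 0, 4.2]], twist=[[0, 0, 0], [0, 0, 0], [0, 0, 0], [0, 0, 0], [0, 0, 0], [0, 0, 0], [0, 0, 0], [0, 0, 0], [0, 0, 0], [0, 0, 0]])

```text
time_s: 25.08
eef_pos: [589.7, 312.9, 63.7]
orientation: [-0.088, 0.996, -0.0, -0.001]
wrist_force: [-3.4, 0.4, -4.2]
grip_width: 29.6
grip_force: 29.9
```

```bash
python3 - <<'E'
from h import *
go((590,313.7,52.5,10))
E
```

```text
t 25.1 pos [589.7 312.9  63.7] yaw 10.1 w 29.6 gf 29.9 F [-3.4  0.4 -4.2] q7 0.93
(590, 313.7, 52.5, 10) lin [-0.04  0.08  1.12] tw [-0.    -0.002  0.001]
```

apply_moves(grip=[-1, -1, -1, -1, -1, -1, -1], linear=[[0.05, 0.05, 0.4], [0.05, 0.05, 0.8], [0.05, 0.05, 1.1], [0.05, 0.05, 1.2], [0.05, 0.05, 1.2], [0.05, 0.05, 1.2], [0.05, 0.05, 1.2]], twist=[[0, 0, 0], [0, 0, 0], [0, 0, 0], [0, 0, 0], [0, 0, 0], [0, 0, 0], [0, 0, 0]])

```text
time_s: 25.67
eef_pos: [589.6, 313.6, 54.0]
orientation: [-0.088, 0.996, -0.0, -0.0]
wrist_force: [-8.5, -2.7, 7.0]
grip_width: 30.1
grip_force: 30.0
```

```bash
python3 - <<'E'
from h import *
go((590,313.7,52.5,10),(436.5,248,130,0))
E
```

```text
t 25.7 pos [589.6 313.6  54. ] yaw 10.1 w 30.1 gf 30.0 F [-8.5 -2.7  7. ] q7 0.93
(590, 313.7, 52.5, 10) lin [-0.04 -0.    0.15] tw [-0.    -0.001  0.001]
(436.5, 248, 130, 0) lin [16.22 -3.79 -7.58] tw [-0.001 -0.001  0.176]
```

apply_moves(grip=[-0.2, -0.2, -0.2, -0.2, -0.2, -0.2, -0.1, -0.1, -0.1, -0.1, -0.1, -0.1], linear=[[0, 0, -0.1], [0, 0, -0.1], [0, 0, -0.1], [0, 0, -2], [0, 0, -5], [0, 0, -8], [3.5, -0.8, -8], [7, -1.6, -8], [10.5, -2.4, -8], [14, -3.2, -8], [16.2, -3.8, -7], [16.2, -3.8, -6]], twist=[[0, 0, 0], [0, 0, 0], [0, 0, 0], [0, 0, 0], [0, 0, 0], [0, 0, 0], [0, 0, 0.1], [0, 0, 0.186], [0, 0, 0.186], [0, 0, 0.186], [0, 0, 0.186], [0, 0, 0.186]])

```text
time_s: 26.67
eef_pos: [434.0, 245.7, 112.9]
orientation: [0.005, 1.0, -0.001, -0.0]
wrist_force: [-1.1, -1.7, 0.3]
grip_width: 41.4
grip_force: 0.0
```

apply_moves(grip=[-0.1, -0.1, -0.1], linear=[[0, 0, 0], [0, 0, 0], [0, 0, 0]], twist=[[0, 0, 0], [0, 0, 0], [0, 0, 0]])

```text
time_s: 26.92
eef_pos: [439.3, 248.8, 113.4]
orientation: [0.006, 1.0, 0.001, 0.001]
wrist_force: [-0.4, -0.2, 0.1]
grip_width: 41.3
grip_force: 0.0
```

```bash
python3 - <<'E'
from ov import *
go((436.6,248.2,8,-0.6))
C=(280,140,400,260);a=big('top',C,4.8)
rod=[rect(-15,15,-9,9,24),rect(19,69,-5,5,12)]
draw(a,'top',C,4.8,(436.6,248.2),np.radians(-.6),rod,(0,0,255))
draw(a,'top',C,4.8,(435,191),np.radians(.5),rod,(0,0,255))
draw(a,'top',C,4.8,(600,261),np.radians(10),[rect(-22,22,y-15,y+15,72) for y in (0,54)],(0,0,255))
cv2.imwrite('pics/r1.png',a)
E
```

```text
t 26.9 pos [439.3 248.8 113.4] yaw -0.7 w 41.3 gf 0.0 F [-0.4 -0.2  0.1] q7 0.75
(436.6, 248.2, 8, -0.6) lin [ 0.29 -0.08 10.53] tw [ 0.002  0.002 -0.001]
```

View pics/r1.png

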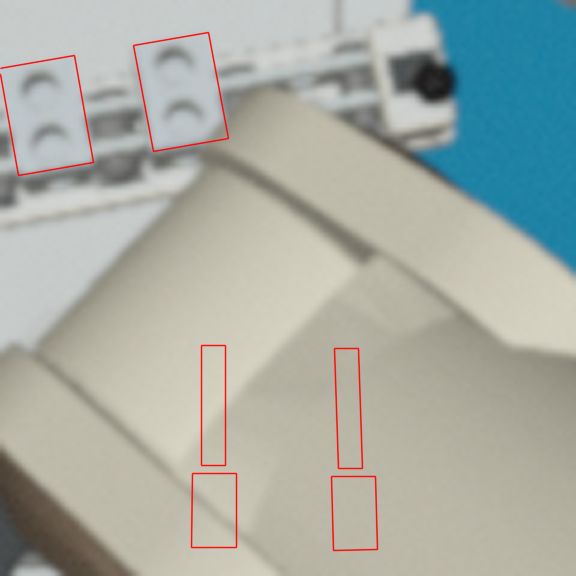

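apply_moves(grip=[-0.1, -0.1, -0.1, -0.1, -0.1, -0.1, -1, -1, -1, -1, -1, -1], linear=[[0.3, -0.1, 3], [0.3, -0.1, 6], [0.3, -0.1, 9], [0.3, -0.1, 10.6], [0.3, -0.1, 10.6], [0.3, -0.1, 10.6], [0.3, -0.1, 10.6], [0.3, -0.1, 10.6], [0.3, -0.1, 10.6], [0.3, -0.1, 10.6], [0.3, -0.1, 10.6], [0.3, -0.1, 10.6]], twist=[[0, 0, 0], [0, 0, 0], [0, 0, 0], [0, 0, 0], [0, 0, 0], [0, 0, 0], [0, 0, 0], [0, 0, 0], [0, 0, 0], [0, 0, 0], [0, 0, 0], [0, 0, 0]])

```text
time_s: 27.97
eef_pos: [435.3, 247.2, 7.8]
orientation: [0.005, 1.0, 0.0, 0.001]
wrist_force: [-1.4, 0.0, 6.4]
grip_width: 17.6
grip_force: 30.0
```

```bash
python3 - <<'E'
from h import *
# pre-insertion: rod centre 95 mm before dock3 (nose 6 mm before block face)
D=np.array([590,313.7]);u=np.array([np.cos(np.radians(10)),np.sin(np.radians(10))])
q=D-100*u;print(q)
go((436.6,248.2,60,-.6),(*q,60,10),(*q,26,10))
E
```

```text
[491.5192247  296.33518223]
t 28.0 pos [435.3 247.2   7.8] yaw -0.6 w 17.6 gf 30.0 F [-1.4  0.   6.4] q7 0.63
(436.6, 248.2, 60, -0.6) lin [-0.14  0.11 -5.22] tw [ 0.001  0.002 -0.   ]
(np.float64(491.5192246987792), np.float64(296.33518223330697), 60, 10) lin [-5.58  4.98 -5.21] tw [ 0.     0.002 -0.185]
(np.float64(491.5192246987792), np.float64(296.33518223330697), 26, 10) lin [-5.57  4.98 -1.81] tw [ 0.     0.002 -0.185]
```

apply_moves(grip=[-1, -1, -1, -1, -1, -1, -1, -1, -1, -1, -1, -1], linear=[[0, 0, -1.5], [0, 0, -4], [0, 0, -6], [-2, 1.5, -6], [-3.8, 3.2, -6], [-5.5, 5, -6], [-5.5, 5, -4.5], [-5.5, 5, -3], [-5.5, 5, -2], [-5.5, 5, -2], [-5.5, 5, -2], [-5.5, 5, -2]], twist=[[0, 0, 0], [0, 0, 0], [0, 0, 0], [0, 0, -0.1], [0, 0, -0.185], [0, 0, -0.185], [0, 0, -0.185], [0, 0, -0.185], [0, 0, -0.185], [0, 0, -0.185], [0, 0, -0.185], [0, 0, -0.185]])

```text
time_s: 28.97
eef_pos: [490.0, 296.3, 27.2]
orientation: [-0.087, 0.996, 0.0, 0.0]
wrist_force: [-0.5, 0.3, -0.3]
grip_width: 18.0
grip_force: 30.0
```

```bash
python3 - <<'E'
from ov import *
np.set_printoptions(precision=1,suppress=True)
D=np.array([590,313.7]);u=np.array([np.cos(np.radians(10)),np.sin(np.radians(10))])
q=D-95*u
go((*q,27.3,10))
ctrl.camera('top');ctrl.camera('side')
show('top','rod_1_tip');show('side','rod_1_tip')
C=(270,180,350,260);a=big('side',C,7)
s=ctrl.get_state();p=s['eef_pos'];t=W(p,np.radians(10),(69,0,30))
print('pred tip',t,proj('top',t),proj('side',t))
print('predicted grip',p)
for y in(0,54):draw(a,'side',C,7,(600,261),np.radians(10),[rect(-22,22,y-15,y+15,72),[(-20,y,30-7),(-20,y,30+7)],[(-20,y-7,30),(-20,y+7,30)]],(0,0,255))
draw(a,'side',C,7,p,np.radians(10),[[(19,0,30),(69,0,30)]],(0,160,0))
cv2.imwrite('pics/r2.png',a)
E
```

```text
t 29.0 pos [490.  296.3  27.2] yaw 10.0 w 18.0 gf 30.0 F [-0.5  0.3 -0.3] q7 0.8
(np.float64(496.44326346384025), np.float64(297.2034231216416), 27.3, 10) lin [-0.7 -0.  -0. ] tw [ 0.  0. -0.]
pred tip [558.3 308.4  30. ] [293.1 184.1] [320.6 242.9]
predicted grip [490.4 296.4  27.4]
```

View pics/r2.png

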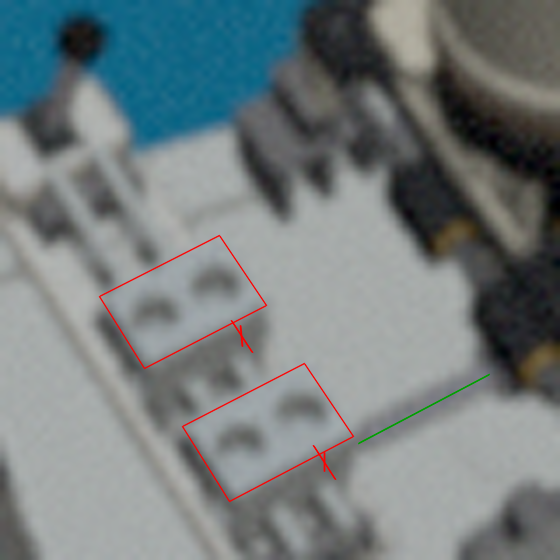

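apply_moves(grip=[-1, -1, -1, -1, -1, -1, -1], linear=[[-0.5, 0, 0], [-1, 0, 0], [-1.5, 0, 0], [-2, 0, 0], [-2.5, 0, 0], [-2.8, 0, 0], [-2.8, 0, 0]], twist=[[0, 0, 0], [0, 0, 0], [0, 0, 0], [0, 0, 0], [0, 0, 0], [0, 0, 0], [0, 0, 0]])

```text
time_s: 29.8
eef_pos: [518.5, 301.1, 26.7]
orientation: [-0.087, 0.996, 0.0, 0.0]
wrist_force: [0.3, 1.1, -1.0]
grip_width: 17.8
grip_force: 30.0
```

```bash
python3 - <<'E'
from h import *
D=np.array([590,313.7]);u=np.array([np.cos(np.radians(10)),np.sin(np.radians(10))])
go((*(D-39*u),27.3,10))
E
```

```text
t 29.8 pos [518.5 301.1  26.7] yaw 9.9 w 17.8 gf 30.0 F [ 0.3  1.1 -1. ] q7 0.83
(np.float64(551.5924976325239), np.float64(306.9277210709897), 27.3, 10) lin [-3.36 -0.   -0.06] tw [ 0.     0.001 -0.001]
```

apply_moves(grip=[-1, -1, -1, -1, -1, -1, -1, -1, -1, -1], linear=[[-0.5, 0, 0], [-1, 0, 0], [-1.5, 0, 0], [-2, 0, 0], [-2.5, 0, 0], [-2.9, 0, 0], [-3.2, 0, 0], [-3.4, 0, 0], [-3.5, 0, 0], [-3.5, 0, 0]], twist=[[0, 0, 0], [0, 0, 0], [0, 0, 0], [0, 0, 0], [0, 0, 0], [0, 0, 0], [0, 0, 0], [0, 0, 0], [0, 0, 0], [0, 0, 0]])

```text
time_s: 30.63
eef_pos: [550.5, 306.8, 26.3]
orientation: [-0.087, 0.996, -0.001, -0.001]
wrist_force: [-4.9, -1.4, 1.3]
grip_width: 17.6
grip_force: 30.0
```

```bash
python3 - <<'E'
from h import *
D=np.array([590,313.7]);u=np.array([np.cos(np.radians(10)),np.sin(np.radians(10))])
go((*(D-39*u),27.3,10),(435,191,27,0.5))
E
```

```text
t 30.6 pos [550.5 306.8  26.3] yaw 10.0 w 17.6 gf 30.0 F [-4.9 -1.4  1.3] q7 0.87
(np.float64(551.5924976325239), np.float64(306.9277210709897), 27.3, 10) lin [-0.11 -0.01 -0.1 ] tw [-0.001 -0.003  0.   ]
(435, 191, 27, 0.5) lin [13.38 -9.4  -0.03] tw [-0.001 -0.003  0.166]
```

apply_moves(grip=[-1, -1, -1, -1], linear=[[-0.1, 0, 0], [-0.25, 0, 0], [-0.25, 0, 0], [-0.25, 0, 0]], twist=[[0, 0, 0], [0, 0, 0], [0, 0, 0], [0, 0, 0]])

```text
time_s: 30.97
eef_pos: [550.5, 306.8, 26.0]
orientation: [-0.088, 0.996, -0.001, -0.003]
wrist_force: [-9.8, -2.7, 6.1]
grip_width: 18.1
grip_force: 30.0
```

```bash
python3 - <<'E'
from h import *
go((435,191,113,0.5),(435,191,27,0.5))
E
```

```text
t 31.0 pos [550.5 306.8  26. ] yaw 10.1 w 18.1 gf 30.0 F [-9.8 -2.7  6.1] q7 0.87
(435, 191, 113, 0.5) lin [13.45 -9.4  -8.59] tw [-0.003 -0.007  0.167]
(435, 191, 27, 0.5) lin [ 1.34e+01 -9.39e+00  1.00e-02] tw [-0.003 -0.007  0.167]
```

apply_moves(grip=[-0.2, -0.2, -0.2, -0.2, -0.2, -0.2, -0.1, -0.1, -0.1, -0.1, -0.1, -0.1], linear=[[0.25, 0, 0], [0.25, 0, 0], [0.25, 0, 0], [0.25, 0, -2], [0.25, 0, -5.5], [0.25, 0, -8.5], [3, -1.5, -8.5], [6, -4, -8.5], [9, -6.5, -8.5], [12, -8.5, -8.5], [13.7, -9.4, -8.5], [13.7, -9.4, -8.5]], twist=[[0, 0, 0], [0, 0, 0], [0, 0, 0], [0, 0, 0], [0, 0, 0], [0, 0, 0], [0, 0, 0.1], [0, 0, 0.167], [0, 0, 0.167], [0, 0, 0.167], [0, 0, 0.167], [0, 0, 0.167]])

```text
time_s: 31.97
eef_pos: [433.0, 187.4, 111.5]
orientation: [-0.003, 1.0, -0.002, -0.001]
wrist_force: [-0.7, -0.1, 0.0]
grip_width: 41.4
grip_force: 0.0
```

apply_moves(grip=[-0.1, -0.1, -0.1, -0.1], linear=[[0, 0, 0], [0, 0, 0], [0, 0, 0], [0, 0, 0]], twist=[[0, 0, 0], [0, 0, 0], [0, 0, 0], [0, 0, 0]])

```text
time_s: 32.3
eef_pos: [436.9, 192.4, 111.9]
orientation: [-0.004, 1.0, 0.001, 0.0]
wrist_force: [0.4, 0.3, 0.0]
grip_width: 41.6
grip_force: 0.0
```

```bash
python3 - <<'E'
from h import *
go((435,191,7.5,0.5))
E
```

```text
t 32.3 pos [436.9 192.4 111.9] yaw 0.5 w 41.6 gf 0.0 F [0.4 0.3 0. ] q7 0.87
(435, 191, 7.5, 0.5) lin [ 0.2  -0.15 10.44] tw [ 0.001  0.001 -0.001]
```

apply_moves(grip=[-0.1, -0.1, -0.1, -0.1, -0.1, -0.1, -1, -1, -1, -1, -1, -1], linear=[[0.2, -0.15, 3], [0.2, -0.15, 6], [0.2, -0.15, 9], [0.2, -0.15, 10.4], [0.2, -0.15, 10.4], [0.2, -0.15, 10.4], [0.2, -0.15, 10.4], [0.2, -0.15, 10.4], [0.2, -0.15, 10.4], [0.2, -0.15, 10.4], [0.2, -0.15, 10.4], [0.2, -0.15, 10.4]], twist=[[0, 0, 0], [0, 0, 0], [0, 0, 0], [0, 0, 0], [0, 0, 0], [0, 0, 0], [0, 0, 0], [0, 0, 0], [0, 0, 0], [0, 0, 0], [0, 0, 0], [0, 0, 0]])

```text
time_s: 33.3
eef_pos: [434.7, 189.9, 8.6]
orientation: [-0.003, 1.0, 0.0, 0.001]
wrist_force: [-1.0, -1.9, 6.7]
grip_width: 18.0
grip_force: 30.0
```

```bash
python3 - <<'E'
from h import *
D=np.array([599.4,260.5]);u=np.array([np.cos(np.radians(10)),np.sin(np.radians(10))])
q=D-100*u
go((*q,60,10),(*q,28,10))
E
```

```text
t 33.3 pos [434.7 189.9   8.6] yaw 0.4 w 18.0 gf 30.0 F [-1.  -1.9  6.7] q7 0.74
(np.float64(500.9192246987792), np.float64(243.13518223330698), 60, 10) lin [-6.67  5.28 -5.12] tw [ 0.     0.002 -0.168]
(np.float64(500.9192246987792), np.float64(243.13518223330698), 28, 10) lin [-6.66  5.28 -1.92] tw [ 0.     0.002 -0.168]
```

apply_moves(grip=[-1, -1, -1, -1, -1, -1, -1, -1, -1, -1, -1, -1], linear=[[0, 0, -2], [0, 0, -5], [0, 1, -7], [0, 3.5, -7], [-2.5, 5.3, -7], [-5, 5.3, -7], [-6.6, 5.3, -5.5], [-6.6, 5.3, -3.5], [-6.6, 5.3, -2], [-6.6, 5.3, -1.95], [-6.6, 5.3, -1.95], [-6.6, 5.3, -1.95]], twist=[[0, 0, 0], [0, 0, 0], [0, 0, 0], [0, 0, -0.1], [0, 0, -0.167], [0, 0, -0.167], [0, 0, -0.167], [0, 0, -0.167], [0, 0, -0.167], [0, 0, -0.167], [0, 0, -0.167], [0, 0, -0.167]])

```text
time_s: 34.3
eef_pos: [499.5, 243.6, 27.9]
orientation: [-0.087, 0.996, 0.0, 0.0]
wrist_force: [-0.7, 0.5, -1.3]
grip_width: 17.5
grip_force: 30.0
```

```bash
python3 - <<'E'
from h import *
D=np.array([599.4,260.5]);u=np.array([np.cos(np.radians(10)),np.sin(np.radians(10))])
go((*(D-70*u),28,10),(*(D-39*u),28,10))
ctrl.camera('top');go((*(D-70*u),28,10))
E
```

```text
t 34.3 pos [499.5 243.6  27.9] yaw 10.0 w 17.5 gf 30.0 F [-0.7  0.5 -1.3] q7 0.89
(np.float64(530.4634572891454), np.float64(248.34462756331487), 28, 10) lin [-3.13 -0.07 -0.01] tw [0. 0. 0.]
(np.float64(560.9924976325239), np.float64(253.72772107098973), 28, 10) lin [-6.23 -0.07 -0.01] tw [0. 0. 0.]
t 34.4 pos [499.9 243.8  28.2] yaw 10.0 w 17.8 gf 30.0 F [-0.1 -1.3 -1. ] q7 0.89
(np.float64(530.4634572891454), np.float64(248.34462756331487), 28, 10) lin [-3.09 -0.08  0.03] tw [0.001 0.001 0.   ]
```

apply_moves(grip=[-1, -1, -1, -1, -1, -1, -1], linear=[[-0.5, -0.07, 0], [-1, -0.07, 0], [-1.5, -0.07, 0], [-2, -0.07, 0], [-2.5, -0.07, 0], [-2.8, -0.07, 0], [-2.8, -0.07, 0]], twist=[[0, 0, 0], [0, 0, 0], [0, 0, 0], [0, 0, 0], [0, 0, 0], [0, 0, 0], [0, 0, 0]])

```text
time_s: 34.93
eef_pos: [528.1, 247.5, 27.2]
orientation: [-0.087, 0.996, 0.0, 0.0]
wrist_force: [0.4, 0.3, -1.4]
grip_width: 17.3
grip_force: 30.0
```

```bash
python3 - <<'E'
from h import *
D=np.array([599.4,260.5]);u=np.array([np.cos(np.radians(10)),np.sin(np.radians(10))])
go((*(D-39*u),28,10))
E
```

```text
t 34.9 pos [528.1 247.5  27.2] yaw 9.9 w 17.3 gf 30.0 F [ 0.4  0.3 -1.4] q7 0.91
(np.float64(560.9924976325239), np.float64(253.72772107098973), 28, 10) lin [-3.34  0.04 -0.07] tw [ 0.     0.001 -0.001]
```

apply_moves(grip=[-1, -1, -1, -1, -1, -1, -1, -1, -1, -1, -1], linear=[[-0.5, 0, 0], [-1, 0, 0], [-1.5, 0, 0], [-2, 0, 0], [-2.5, 0, 0], [-2.9, 0, 0], [-3.2, 0, 0], [-3.4, 0, 0], [-3.6, 0, 0], [-3.6, 0, 0], [-3.6, 0, 0]], twist=[[0, 0, 0], [0, 0, 0], [0, 0, 0], [0, 0, 0], [0, 0, 0], [0, 0, 0], [0, 0, 0], [0, 0, 0], [0, 0, 0], [0, 0, 0], [0, 0, 0]])

```text
time_s: 35.85
eef_pos: [561.8, 253.4, 26.9]
orientation: [-0.087, 0.996, -0.0, -0.001]
wrist_force: [-2.2, -1.0, 0.5]
grip_width: 17.5
grip_force: 30.0
```

```bash
python3 - <<'E'
from h import *
D=np.array([599.4,260.5]);u=np.array([np.cos(np.radians(10)),np.sin(np.radians(10))])
go((*(D-39*u),28,10))
E
```

```text
t 35.9 pos [561.8 253.4  26.9] yaw 10.0 w 17.5 gf 30.0 F [-2.2 -1.   0.5] q7 0.94
(np.float64(560.9924976325239), np.float64(253.72772107098973), 28, 10) lin [ 0.08  0.04 -0.11] tw [-0.    -0.001  0.   ]
```

apply_moves(grip=[-1, -1, -1, -1, -1, -1], linear=[[-0.15, 0, 0], [-0.3, 0, 0], [-0.4, 0, 0], [-0.4, 0, 0], [-0.4, 0, 0], [-0.4, 0, 0]], twist=[[0, 0, 0], [0, 0, 0], [0, 0, 0], [0, 0, 0], [0, 0, 0], [0, 0, 0]])

```text
time_s: 36.35
eef_pos: [562.0, 253.4, 26.7]
orientation: [-0.088, 0.996, -0.002, -0.004]
wrist_force: [-12.0, -4.0, 8.7]
grip_width: 17.7
grip_force: 30.0
```

```bash
python3 - <<'E'
from ov import *
K=W((600,261),np.radians(10),(-21-45,-99.5,0));print(K)
go((*K[:2],140,10),(*K[:2],72,10))
E
```

```text
[552.28068198 151.55084885   0.        ]
t 36.4 pos [562.  253.4  26.7] yaw 10.1 w 17.7 gf 30.0 F [-12.   -4.    8.7] q7 0.95
(np.float64(552.2806819790537), np.float64(151.5508488492679), 140, 10) lin [  2.82  -9.88 -11.28] tw [-0.002 -0.008  0.001]
(np.float64(552.2806819790537), np.float64(151.5508488492679), 72, 10) lin [ 2.77 -9.87 -4.48] tw [-0.002 -0.008  0.001]
```

apply_moves(grip=[-0.2, -0.2, -0.2, -0.2, -0.2, -0.2, -0.2, -1, -1, -1, -1, -1], linear=[[0.4, 0, 0], [0.4, 0, 0], [0.4, 0, 0], [0.4, 0, -2], [0.4, 0, -5], [0.4, 0, -8.5], [0.4, 0, -11], [1.3, -3.3, -11], [2.2, -6.6, -11], [3.3, -9.9, -11], [3.3, -9.9, -11], [3.3, -9.9, -11]], twist=[[0, 0, 0], [0, 0, 0], [0, 0, 0], [0, 0, 0], [0, 0, 0], [0, 0, 0], [0, 0, 0], [0, 0, 0], [0, 0, 0], [0, 0, 0], [0, 0, 0], [0, 0, 0]])

```text
time_s: 37.35
eef_pos: [552.4, 147.7, 137.5]
orientation: [-0.084, 0.996, -0.001, 0.001]
wrist_force: [0.2, 0.5, 0.2]
grip_width: 8.1
grip_force: 0.0
```

```bash
python3 - <<'E'
from ov import *
K=W((600,261),np.radians(10),(-21-45,-99.5,0))
go((*K[:2],71,10))
save('side','f1.png',(230,150,390,270),5)
a=big('top',(220,130,380,250),5);cv2.imwrite('pics/f2.png',a)
E
```

```text
t 37.4 pos [552.4 147.7 137.5] yaw 9.7 w 8.1 gf 0.0 F [0.2 0.5 0.2] q7 1.17
(np.float64(552.2806819790537), np.float64(151.5508488492679), 71, 10) lin [-0.05  0.39  6.65] tw [-0.001  0.001 -0.006]
```

View pics/f1.png

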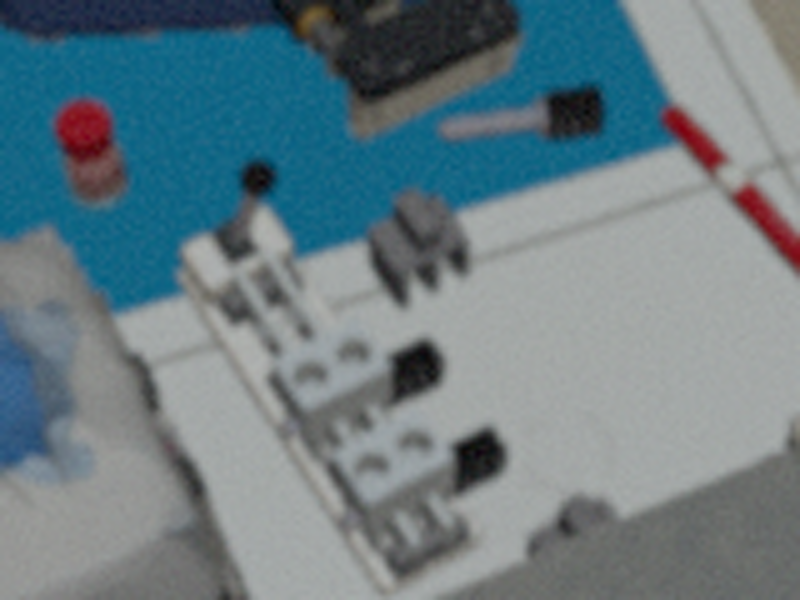

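apply_moves(grip=[-1, -1, -1, -1, -1, -1, -1, -1, -1, -1, -1, -1], linear=[[0, 0.3, 2.5], [0, 0.3, 5], [0, 0.3, 6.6], [0, 0.3, 6.6], [-1, 0.3, 6.6], [-2, 0.3, 6.6], [-3, 0.3, 6.6], [-4, 0.3, 6.6], [-5, 0.3, 6.6], [-5.8, 0.3, 6.6], [-5.8, 0.3, 6.6], [-5.8, 0.3, 6.6]], twist=[[0, 0, 0], [0, 0, 0], [0, 0, 0], [0, 0, 0], [0, 0, 0], [0, 0, 0], [0, 0, 0], [0, 0, 0], [0, 0, 0], [0, 0, 0], [0, 0, 0], [0, 0, 0]])

```text
time_s: 38.45
eef_pos: [608.3, 165.2, 71.7]
orientation: [-0.087, 0.996, 0.0, 0.001]
wrist_force: [-1.1, 0.1, -0.3]
grip_width: 0.3
grip_force: 0.0
```

```bash
python3 - <<'E'
from ov import *
K=W((600,261),np.radians(10),(2,-99.5,0))
go((*K[:2],71,10))
E
```

```text
t 38.5 pos [608.3 165.2  71.7] yaw 10.0 w 0.3 gf 0.0 F [-1.1  0.1 -0.3] q7 1.14
(np.float64(619.2476091838839), np.float64(163.35892493061917), 71, 10) lin [-1.04 -0.37  0.07] tw [0.001 0.001 0.001]
```

apply_moves(grip=[-1, -1, -1, -1, -1, -1, -1, -1], linear=[[-0.4, -0.2, 0], [-0.8, -0.3, 0], [-1.2, -0.3, 0], [-1.5, -0.3, 0], [-1.7, -0.3, 0], [-1.8, -0.3, 0], [-1.8, -0.3, 0], [-1.8, -0.3, 0]], twist=[[0, 0, 0], [0, 0, 0], [0, 0, 0], [0, 0, 0], [0, 0, 0], [0, 0, 0], [0, 0, 0], [0, 0, 0]])

```text
time_s: 39.12
eef_pos: [617.8, 162.8, 70.4]
orientation: [-0.088, 0.996, -0.002, -0.008]
wrist_force: [-22.8, -4.7, 17.5]
grip_width: 0.4
grip_force: 11.6
```

apply_moves(grip=[-1, -1, -1, -1, -1, -1, -1, -1, -1, -1, -1, -1], linear=[[0.8, 0, 0], [3, 0, 0], [6, 0, 0], [7.5, 0, -1], [7.5, 0, -4.5], [7.5, 0, -8], [11, 0, -10], [14.5, 0, -10], [18, 0, -10], [20, 0, -10], [20, 0, -10], [20, 0, -10]], twist=[[0, 0, 0], [0, 0, 0], [0, 0, 0], [0, 0, 0], [0, 0, 0], [0, 0, 0], [0, 0, 0], [0, 0, 0], [0, 0, 0], [0, 0, 0], [0, 0, 0], [0, 0, 0]])

```text
time_s: 40.12
eef_pos: [429.4, 129.1, 171.9]
orientation: [-0.087, 0.996, -0.001, 0.001]
wrist_force: [0.3, -0.4, -0.8]
grip_width: 0.6
grip_force: 0.0
```

```bash
python3 - <<'E'
from ov import *
go((400,150,150,10))
a=big('side',(230,150,390,270),2.5);b=big('top',(210,115,420,265),1.9)
b=cv2.resize(b,(400,286));m=np.zeros((300,800,3),np.uint8);m[:,:400]=a[:300,:400];m[:286,400:]=b;cv2.imwrite('pics/g.png',m)
on=W((600,261),np.radians(10),(21,-99.5,77));off=W((600,261),np.radians(10),(-21,-99.5,77))
print('side on/off',proj('side',on),proj('side',off))
show('side','switch_knob')
im=ctrl.camera('side')[170:200,265:300].sum(2).astype(int);i=np.argwhere(im<120);print('dark',i.mean(0)[::-1]+[265,170],len(i))
E
```

```text
t 40.1 pos [429.4 129.1 171.9] yaw 10.0 w 0.6 gf 0.0 F [ 0.3 -0.4 -0.8] q7 1.23
(400, 150, 150, 10) lin [2.53 2.57 2.18] tw [-0.001  0.002 -0.   ]
side on/off [266.33762176 192.93280691] [282.46424384 185.16193418]
side tip_of switch_knob [265.  190.9] 0.5
dark [267.16666667 192.70833333] 24
```

View pics/g.png

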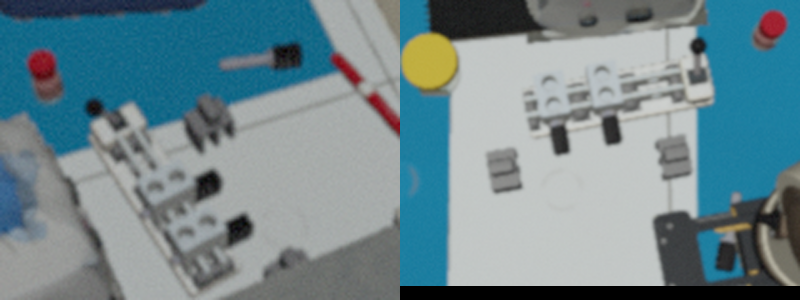

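The final views show the knob at its "on" pixel, both blocks pinned, both inserts standing clear, and the cup and vial upright and unmoved. I'm handing the job in.

```bash
python3 -c "
from rig import ctrl
print(ctrl.job_done())"
```

```text
the job is handed in; nothing more can be done
None
```

The job is handed in: both blanking inserts are out and set aside, both tube blocks are seated and pinned in bays 2 and 3, one rod is left over, and the switch is fully over, after about 40 s on the robot's clock.

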